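# Sort the fitting pieces into their trays

## Robot

A 6-joint arm with a two-finger parallel gripper is mounted at the origin on the work surface. World frame = base frame: x ahead of the robot, y to its left, z up, the work surface at z = 0. Lengths are in mm, angles in rad, forces in N, time in s.
With the tool pointing down it reaches from about 325 to 900 mm from the base axis. Payload 6.1 kg.
Tool frame: the origin (TCP) lies at the very end of the fingers, on their centre line; the grasp point (between the pads) lies bot.pinch_z behind it (bot.pinch_z is the distance from the TCP to the grasp point, in mm); z points along the fingers, y is the direction in which the jaws open and shut (so a half turn about z gives the same grasp; the last joint's range is limited). The gripper opens to 85 mm and grips with 20 to 120 N. Pads are 22 mm wide; open, the fingers measure 114 mm over their backs; the gripper's body (76 mm by 85 mm) begins 54 mm behind the grasp point. The pads swing forward as they close: fully open they stand 13 mm farther back than shut.
Start: joints at [1.041, 0.22, 1.526, -0, 1.395, -0.126], TCP at [245.57, 574.727, 231.3] pointing down, gripper open.
Joint ranges: [-2.98, 2.98], [-0.91, 2.08], [0.09, 2.57], [-1.24, 4.39], [0.2, 2.65], [-2.68, 2.68]. Speed limits (rad/s): [2.57, 2.57, 3.01, 3.14, 3.14, 3.14].

## Interface

Orientations are given as a unit quaternion [x, y, z, w].
In Python, from plant import monitor, viewer, job_done, spotter, bot gives the robot as it stands.
- The arm moves only by the tool carry_out, never from a script. Its argument "series" is one flat list of numbers, 7 for each row, row after row: the shift along the tool's x, y, z in cm, then the turn, a rotation vector about the tool's x, y, z in degrees, then the gripper's target within -1 to 1 (fully open at 1, half-way at 0, shut at -1). In form: [dx, dy, dz, ax, ay, az, jaw, dx, dy, dz, ax, ay, az, jaw, ...]. A call has 1 to 20 rows; each row shifts and turns the commanded pose from where the row before left it, along the tool's axes as they then stand; what a row does not reach is not made up. A row lasts 1/10 s, in which the tool goes at most 50 mm and 8.59 degrees, less where a joint would pass 70% of its speed; a pose out of reach is approached as far as the arm can. A call with a gripper value outside its range is refused whole. The fingers move at their own pace and stop on an object; "newtons" is the grip in N (left out, the last holds). Time passes only in rows, so rows that do not move let the fingers close. It gives the time, the measured TCP pose, the force and the opening at its end, in the units of the state.
- monitor.get_obs(): the state, without advancing time (a new reading comes with each control period).
- viewer.camera(name): name is "scene" or "side" or "wrist"; returns the picture (420x560x3 uint8, red, green, blue); there is no depth.
- viewer.camera_model(name): a dict with "camera_matrix" (3x3 intrinsics, pixels), "extrinsics" (4x4, takes a point from camera to world coordinates); the wrist camera has in their place "T_tool_cam" (4x4, takes a point from camera to tool coordinates, whose origin is the TCP and whose axes are the flange's). Camera axes: x right, y down, z forward; pixel columns grow to the right and rows downward; lengths in mm; the calibration is good to about 2 mm. A picture is of the moment at which its call begins: read the wrist's pose just before it. camera_model takes no time and is no camera call.
- job_done(): hands the job in, once; it reports no verdict.
Trained networks look in the newest picture that a camera, given by its name, has taken for a name from the list of things; names that differ only in an ending like _2 or _b are one class to them, and where a whole thing is asked for, a point or a joint stands for the part that bears it (a point fixed in the world has none). Each returns a list of dicts, best first, with "confidence" (0 to 1); they miss things now and then, are a little off and sometimes report something else, mostly with a low value. They report only what shows in the picture. A call takes as long as a camera call.
- spotter.cut_out(camera, label): "pixels" (420x560 bool, what is visible of it) and "box" ([left, top, width, height] in pixels, round what is visible of it).
The state is a dict: "time": time; "joint_positions": joint angles; "joint_velocities": joint speeds; "effort": joint torques, N m; "position": TCP position; "orientation": TCP orientation; "force": force on the tool from outside, world axes, zero at the start; "ft_torque": the same for the moment, N m; "finger_gap": finger opening in mm.
Only numpy, scipy, OpenCV 4.12 (cv2) and the standard library are available. Lean on these libraries where they do the work, as an engineer would, in place of code of your own. Each camera call takes 0.05 s, during which the arm holds its last target.

## Task

The drilling job is done, so clear the counter: put the white porcelain insert mould in the dark wooden tray with the cork floor, the black nylon jig block in the blue tray, the bronze reamer lying lengthwise in the red tray, and stand the two copper-coloured resin plugs in the yellow tray, one in each bay. Everything ends inside its tray, flat on the floor of it and let go, the mould, jig block and plugs the same way up as they are now. Porcelain chips easily, so never tip the mould over.

Things in the scene. Friction and masses are not known exactly. Their poses are not given: they have to be found in the camera images.
- mould_mid (a point): White porcelain insert mould: an upright round block 56 mm tall, 50 mm in diameter above a 54 mm foot flange (lowest 12 mm), with a dark round cavity in its flat top; 0.24 kg. Stands upright on the counter. Point: on its axis, half-way up (28 mm above its underside); z is its axis, up. Goes in cork_tray.
- jig_mid (a point): Black nylon drilling jig block, 70 mm long (its x) by 46 mm wide (its y) by 50 mm tall (z up), with three steel drill bushes in its top; 0.19 kg. Point: its centre, 25 mm above its underside. Goes in blue_tray, its length along the tray's length.
- reamer_mid (a point): Bronze finger reamer lying flat, 110 mm long (along its x) and 24 mm thick: a square grip 24 x 24 x 36 mm at the -x end that keeps it from rolling, then a round fluted body 24 mm in diameter for 42 mm (from 19 mm behind the point to 23 mm ahead of it), tapering towards the +x tip; 0.36 kg. Point: the middle of its length, 12 mm above the surface it lies on. Goes in red_tray, lengthwise.
- plug_a_mid (a point): One of two identical copper-coloured resin plugs: an upright solid cylinder, 36 mm in diameter, 60 mm tall, 0.075 kg. Point: on its axis, half-way up (30 mm above its underside); z is its axis. Goes in either bay of yellow_tray.
- plug_b_mid (a point): The other copper-coloured resin plug, the same: 36 mm in diameter, 60 mm tall, upright, point half-way up. Goes in the bay that the first one does not use. (Bystanders among the pieces and trays, a roll of tape and a flat tin, are under 25 mm tall.)
- cork_tray: Dark wooden tray with a cork floor, for the porcelain mould; square, inside 80 x 80 mm, outside 90 x 90 mm. Fixed; origin: centre of its underside, on the counter. Walls 5 mm thick, their top 22 mm and the floor 6 mm above the counter.
- blue_tray: Blue tray for the jig block; inside 72 mm along its x by 96 mm along its y (its length). Fixed; origin: centre of its underside, on the counter. Walls 5 mm thick, their top 22 mm and the floor 6 mm above the counter.
- red_tray: Red tray with a black floor, for the reamer; inside 96 mm along its x by 134 mm along its y (its length). Fingers that reach below the walls have 36 mm free on each side of a centred reamer, so open them only part of the way there. Fixed; origin: centre of its underside, on the counter. Walls 5 mm thick, their top 22 mm and the floor 6 mm above the counter.
- yellow_tray: Yellow two-bay tray for the resin plugs; inside 56 mm along its x by 126 mm along its y, parted by a 14 mm thick divider (as high as the walls) into two bays of 56 x 56 mm, centred at y = +35 and -35 mm in the tray's frame. Fixed; origin: centre of its underside, on the counter. Walls 5 mm thick, their top 22 mm and the floor 6 mm above the counter.

How it is judged:
By the outcome, as a careful person would: the job done as asked, in the order asked, and still so for the second after the job is handed in, with the robot touching nothing.
It also fails if it takes over 120 s, if anything falls off the work surface, if the arm or the gripper's body presses on something with over 40 N, if the wrist force passes 120 N, or if a joint passes its speed limit or range.

## Working session

There is one attempt and no reset: what is moved stays moved. The work goes in short steps, Python scripts to look and compute and a tool call to move; the robot and the scene stay as the last step left them, time stands still between calls to the robot, and variables do not carry over. Pictures are saved under pics/ and viewed, and the job is handed in when it is done.

Besides the shell and the picture viewer there is one more tool, called after "Request:" as name(argument=value, ...), one argument or row to a line, values as JSON. carry_out: Moves the arm, as the interface text tells. Its arguments: {"type":"object","properties":{"series":{"type":"array","items":{"type":"number"}},"newtons":{"type":"number"}},"required":["series"]}

```bash
ls; mkdir -p pics; python3 - <<'E'
from plant import monitor, viewer, job_done, spotter, bot
import cv2,numpy as np
o=monitor.get_obs();print(o)
print(bot.pinch_z,[a for a in dir(bot) if a[0]!='_'])
for n in("scene","side","wrist"):
    im=viewer.camera(n);cv2.imwrite(f"pics/{n}0.png",im[:,:,::-1]);print(n,viewer.camera_model(n))
E
```

```text
pics
{'time': 0.0, 'joint_positions': array([ 1.04090505e+00,  2.21235217e-01,  1.52759442e+00,  2.87990748e-05,
        1.39474938e+00, -1.26112992e-01]), 'joint_velocities': array([-0.00037952,  0.00192375, -0.00295642,  0.00079068,  0.00032998,
       -0.00082544]), 'effort': array([-1.13313530e-03, -4.96917200e+01, -3.89380360e+01, -3.68969359e-04,
        1.16359108e-02,  1.59639887e-05]), 'position': array([245.24992861, 574.20582052, 230.20247648]), 'orientation': array([ 2.00522844e-01,  9.79688523e-01, -9.35666519e-04, -3.33374510e-04]), 'force': array([-0.49340148,  0.19719577,  0.6571016 ]), 'ft_torque': array([ 0.00528941, -0.05209626,  0.06086335]), 'finger_gap': 85.70657322865414}
18.700000000000003 ['IKError', 'pinch_z']
scene {'camera_matrix': array([[415.68721162,   0.        , 279.80456372],
       [  0.        , 415.68721162, 212.14097005],
       [  0.        ,   0.        ,   1.        ]]), 'extrinsics': array([[ 5.55533274e-01,  5.91690506e-01, -5.84196137e-01,
         1.08605599e+03],
       [ 8.31435417e-01, -3.86927206e-01,  3.98751157e-01,
        -4.095824
[... 549 characters left out ...]
 [ 3.62313330e-03, -8.50223937e-01, -5.26408710e-01,
         6.78179194e+02],
       [ 0.00000000e+00,  0.00000000e+00,  0.00000000e+00,
         1.00000000e+00]])}
wrist {'camera_matrix': array([[333.09390088,   0.        , 277.05396768],
       [  0.        , 333.09390088, 211.15042191],
       [  0.        ,   0.        ,   1.        ]]), 'T_tool_cam': array([[-9.02490224e-04, -9.61172586e-01, -2.75946454e-01,
         6.96751064e+01],
       [ 9.99999587e-01, -8.39080444e-04, -3.47852746e-04,
        -1.33550342e-01],
       [ 1.02805251e-04, -2.75946654e-01,  9.61172947e-01,
        -1.41189458e+02],
       [ 0.00000000e+00,  0.00000000e+00,  0.00000000e+00,
         1.00000000e+00]])}
```

View pics/scene0.png

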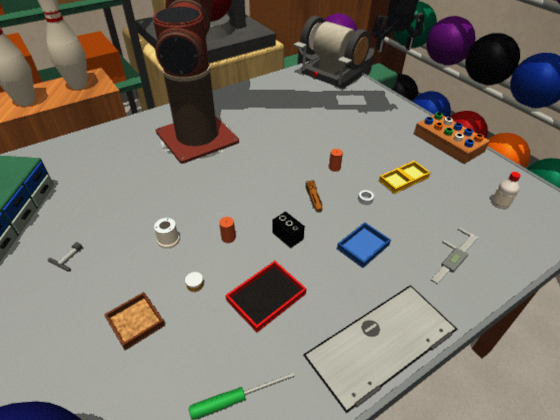

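View pics/side0.png

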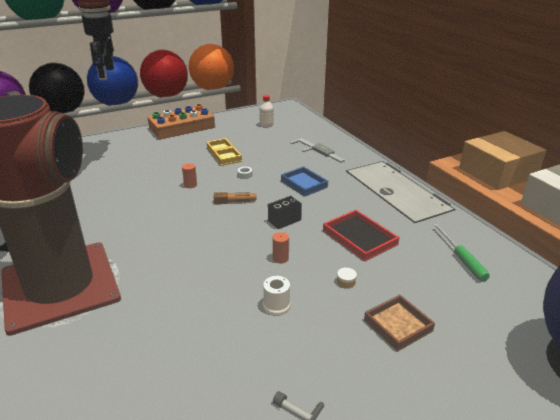

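View pics/wrist0.png

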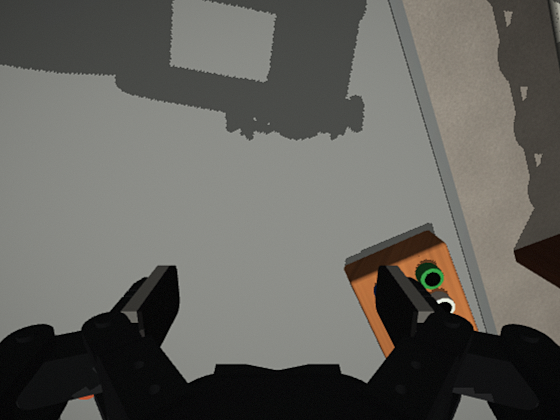

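```bash
cat > h.py <<'E'
import numpy as np,cv2
from scipy.optimize import minimize
from scipy.spatial.transform import Rotation as R
def circ(r,z,n=32,x=0,y=0):
    a=np.linspace(0,2*np.pi,n,endpoint=False);return np.c_[x+r*np.cos(a),y+r*np.sin(a),np.full(n,z)]
def box(x0,x1,y0,y1,z0,z1): return np.array([[x,y,z] for x in(x0,x1) for y in(y0,y1) for z in(z0,z1)],float)
def tray(a,b): return [box(-a/2-5,a/2+5,-b/2-5,b/2+5,0,22)]
def xc(r,x): c=circ(r,0);return np.c_[np.full(len(c),x),c[:,0],c[:,1]+12]
M={'mould_mid':[np.r_[circ(27,0),circ(27,12)],np.r_[circ(25,0),circ(25,56)]],
'jig_mid':[box(-35,35,-23,23,0,50)],
'reamer_mid':[box(-55,-19,-12,12,0,24),np.r_[xc(12,-19),xc(12,23)],np.r_[xc(12,23),xc(5,55)]],
'plug_a_mid':[np.r_[circ(18,0),circ(18,60)]],
'cork_tray':tray(80,80),'blue_tray':tray(72,96),'red_tray':tray(96,134),'yellow_tray':tray(56,126)}
def proj(P,K,E):
    c=(np.linalg.inv(E)@np.c_[P,np.ones(len(P))].T)[:3];u=K@c;return (u[:2]/u[2]).T
def place(P,p):
    c,s=np.cos(p[2]),np.sin(p[2]);z=p[3] if len(p)>3 else 0
    return np.c_[P[:,0]*c-P[:,1]*s+p[0],P[:,0]*s+P[:,1]*c+p[1],P[:,2]+z]
S=4
def render(name,p,K,E,roi):
    l,t,w,h=roi;m=np.zeros((h*S,w*S),np.uint8)
    for P in M[name]:
        q=(proj(place(P,p),K,E)-[l-.5,t-.5])*S-.5
        cv2.fillConvexPoly(m,cv2.convexHull(np.round(q*16).astype(np.int32)),1,shift=4)
    return m
def ground(u,K,E,z=0):
    d=E[:3,:3]@np.linalg.solve(K,[u[0],u[1],1]);o=E[:3,3];return o+d*(z-o[2])/d[2]
def fit(name,views,zbase=0,yaws=None,p0=None):
    """views: list of (mask,K,E)"""
    data=[]
    for m,K,E in views:
        ys,xs=np.nonzero(m);l,t=xs.min()-12,ys.min()-12;w,h=xs.max()-l+13,ys.max()-t+13
        l0,t0=max(l,0),max(t,0);mm=np.zeros((h,w),np.uint8)
        sub=m[t0:t+h,l0:l+w];mm[t0-t:t0-t+sub.shape[0],l0-l:l0-l+sub.shape[1]]=sub
        data.append((np.kron(mm,np.ones((S,S),np.uint8)),K,E,(l,t,w,h)))
        if p0 is None: p0=ground((xs.mean(),ys.mean()),K,E,15+zbase)[:2]
    def cost(p):
        c=0
        for mm,K,E,roi in data:
            r=render(name,[*p,zbase],K,E,roi);c+=1-np.sum(mm&r)/np.sum(mm|r)
        return c/len(data)
    if yaws is None: yaws=[0] if name in('mould_mid','plug_a_mid') else np.arange(0,np.pi*(2 if 'reamer' in name else 1),np.pi/6)
    best=None
    for y in yaws:
        r=minimize(cost,[*p0[:2],y],method='Nelder-Mead',options=dict(initial_simplex=np.array([[*p0[:2],y],[p0[0]+12,p0[1],y],[p0[0],p0[1]+12,y],[*p0[:2],y+.25]]),xatol=.02,fatol=1e-5,maxiter=250))
        if best is None or r.fun<best.fun: best=r
    return best.x,best.fun
def wristE(o,T):
    E=np.eye(4);E[:3,:3]=R.from_quat(o['orientation']).as_matrix();E[:3,3]=o['position'];return E@T
E
cat > find.py <<'E'
from plant import monitor, viewer, spotter
from h import *
ms={}
cams={n:viewer.camera_model(n) for n in('scene','side')}
for n in cams: viewer.camera(n)
for lab in M:
    for n in cams:
        L=spotter.cut_out(n,lab)
        print(lab,n,[(round(d['confidence'],2),d['box']) for d in L])
        ms[lab,n]=[(d['confidence'],d['pixels'].astype(np.uint8)) for d in L]
import pickle;pickle.dump((ms,cams),open('ms.pkl','wb'))
E
python3 find.py
```

```text
mould_mid scene [(0.7, [152.3, 220.2, 28.0, 31.2])]
mould_mid side [(0.67, [261.1, 276.5, 30.1, 38.9])]
jig_mid scene [(0.56, [273.0, 209.3, 30.4, 39.8])]
jig_mid side [(0.78, [265.2, 196.7, 37.2, 30.7])]
reamer_mid scene [(0.66, [303.3, 181.3, 19.4, 30.7])]
reamer_mid side [(0.89, [214.7, 193.0, 40.6, 11.8])]
plug_a_mid scene [(0.65, [330.1, 147.0, 12.4, 21.5])]
plug_a_mid side [(0.55, [185.3, 163.9, 11.8, 24.3])]
cork_tray scene [(0.92, [104.1, 290.8, 64.3, 58.3])]
cork_tray side [(0.83, [364.7, 294.5, 72.6, 57.4])]
blue_tray scene [(0.96, [336.8, 220.5, 53.8, 47.5])]
blue_tray side [(0.55, [285.0, 163.8, 47.9, 33.9]), (0.24, [257.7, 275.3, 32.9, 41.3])]
red_tray scene [(0.66, [223.8, 261.7, 80.2, 71.1])]
red_tray side [(0.68, [323.3, 208.3, 72.4, 52.1])]
yellow_tray scene [(0.73, [305.8, 181.8, 17.0, 33.1]), (0.66, [380.0, 159.4, 47.8, 34.5])]
yellow_tray side [(0.89, [205.4, 134.4, 36.4, 31.4])]
```

```bash
cat > pose.py <<'E'
import pickle
from h import *
ms,cams=pickle.load(open('ms.pkl','rb'))
K={n:cams[n]['camera_matrix'] for n in cams};E={n:cams[n]['extrinsics'] for n in cams}
im={n:cv2.imread(f'pics/{n}0.png') for n in cams}
out={}
def go(key,name,mk):
    r=[]
    vs=[(mk[n],K[n],E[n]) for n in cams]
    p,c=fit(name,vs);out[key]=p
    r=[np.round(fit(name,[v],yaws=[p[2]],p0=p)[0],2) for v in vs]
    print(key,np.round(p,2),'deg',round(np.degrees(p[2]),1),'cost',round(c,3),'single',*r)
for lab in M:
    if 'plug' in lab: continue
    go(lab,lab,{n:ms[lab,n][1 if (lab,n)==('yellow_tray','scene') else 0][1] for n in cams})
seed={'plug_1':{'scene':(228,230),'side':(281,248)},'plug_2':{'scene':(336,160),'side':(190,176)}}
for k,s in seed.items():
    mk={}
    for n,(x,y) in s.items():
        h=cv2.cvtColor(im[n],cv2.COLOR_BGR2HSV);m=((((h[...,0]<14)|(h[...,0]>172))&(h[...,1]>120)&(h[...,2]>60))).astype(np.uint8)
        _,l=cv2.connectedComponents(m);mk[n]=(l==l[y,x]).astype(np.uint8);print(k,n,cv2.boundingRect(mk[n]))
    go(k,'plug_a_mid',mk)
pickle.dump(out,open('out.pkl','wb'))
for n in cams:
    v=cv2.resize(im[n],None,fx=2,fy=2,interpolation=cv2.INTER_NEAREST)
    for k,p in out.items():
        for P in M['plug_a_mid' if 'plug' in k else k]:
            q=(proj(place(P,p),K[n],E[n])+.5)*2
            cv2.polylines(v,[cv2.convexHull(q.astype(np.int32))],1,(255,255,0),1)
    c=(180,240,980,840) if n=='scene' else (320,220,920,720)
    cv2.imwrite(f'pics/{n}_fit.png',v[c[1]:c[3],c[0]:c[2]][:600,:800])
E
python3 pose.py
```

```text
mould_mid [ 3.6670e+02 -2.5449e+02  1.0000e-01] deg 5.9 cost 0.051 single [ 3.6588e+02 -2.5488e+02  2.7000e-01] [ 3.6755e+02 -2.5374e+02  1.6000e-01]
jig_mid [519.36   2.01   3.29] deg 188.5 cost 0.075 single [517.79   1.67   3.25] [521.67   4.03   3.29]
reamer_mid [448.05 139.21   5.89] deg 337.3 cost 0.126 single [447.26 138.72   5.89] [449.7  142.22   5.86]
cork_tray [ 5.4336e+02 -4.0383e+02  1.0000e-01] deg 5.5 cost 0.055 single [ 5.4244e+02 -4.0381e+02  8.0000e-02] [ 5.4575e+02 -4.0361e+02  9.0000e-02]
blue_tray [650.42 138.26   3.31] deg 189.5 cost 0.054 single [649.62 137.76   3.31] [651.51 140.66   3.28]
red_tray [ 6.4159e+02 -1.4012e+02  1.5000e-01] deg 8.4 cost 0.043 single [ 6.4071e+02 -1.4060e+02  1.4000e-01] [ 6.4342e+02 -1.3903e+02  1.4000e-01]
yellow_tray [522.52 408.68   3.11] deg 178.3 cost 0.069 single [520.62 408.03   3.13] [524.59 409.63   3.1 ]
plug_1 scene (219, 217, 16, 26)
plug_1 side (0, 0, 560, 420)
plug_1 [ 4.3815e+02 -1.2491e+02  1.6000e-01] deg 9.2 cost 0.559 single [ 4.3816e+02 -1.2491e+02  1.0000e-01] [ -79.14 -280.34    4.81]
plug_2 scene (329, 149, 14, 22)
plug_2 side (0, 0, 560, 420)
plug_2 [3.6685e+02 2.7805e+02 2.3000e-01] deg 13.1 cost 0.57 single [3.6668e+02 2.7786e+02 3.0000e-01] [ -26.21 -307.19   15.7 ]
```

```bash
sed -i 's/(h\[...,1\]>120)&(h\[...,2\]>60)/(h[...,1]>120)\&(h[...,2]>60)/; s/(281,248)/(278,252)/; s/(190,176)/(190,179)/' pose.py; python3 - <<'E'
import cv2
i=cv2.cvtColor(cv2.imread('pics/side0.png'),cv2.COLOR_BGR2HSV)
print(i[240:260:4,274:290:4].tolist(), i[168:186:4,186:194:4].tolist())
E
python3 pose.py | grep plug
```

```text
[[[7, 121, 137], [8, 148, 216], [7, 147, 217], [8, 138, 161]], [[7, 100, 105], [8, 107, 105], [8, 106, 113], [7, 115, 115]], [[9, 105, 102], [7, 100, 107], [7, 109, 112], [7, 105, 117]], [[9, 99, 103], [8, 105, 107], [7, 106, 113], [7, 113, 113]], [[8, 102, 103], [7, 101, 109], [9, 113, 111], [7, 113, 113]]] [[[8, 152, 217], [8, 150, 207]], [[8, 113, 104], [7, 115, 115]], [[7, 109, 105], [7, 116, 110]], [[8, 110, 104], [8, 113, 113]], [[9, 105, 104], [7, 112, 112]]]
plug_1 scene (219, 217, 16, 26)
plug_1 side (0, 0, 560, 420)
plug_1 [ 4.3815e+02 -1.2491e+02  1.6000e-01] deg 9.2 cost 0.559 single [ 4.3816e+02 -1.2491e+02  1.0000e-01] [ -79.14 -280.34    4.81]
plug_2 scene (329, 149, 14, 22)
plug_2 side (0, 0, 560, 420)
plug_2 [3.6685e+02 2.7805e+02 2.3000e-01] deg 13.1 cost 0.57 single [3.6668e+02 2.7786e+02 3.0000e-01] [ -26.21 -307.19   15.7 ]
```

View pics/scene_fit.png

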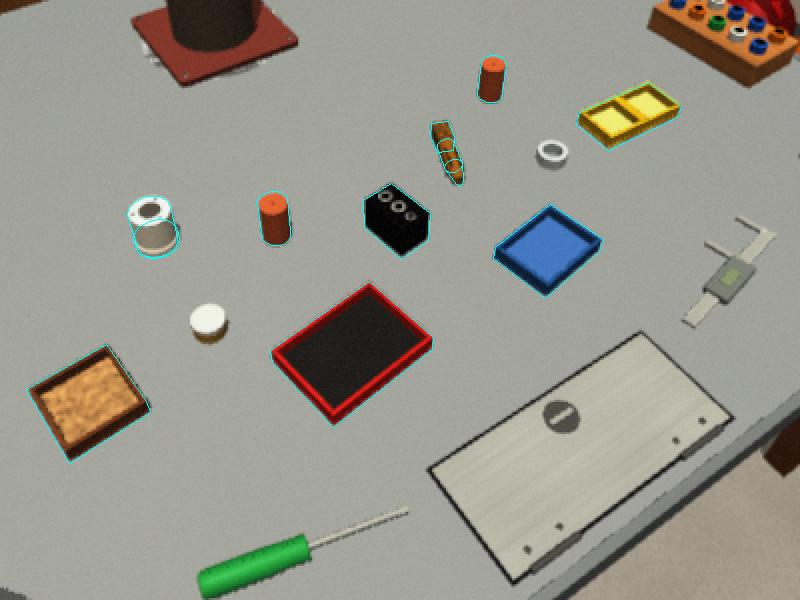

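View pics/side_fit.png

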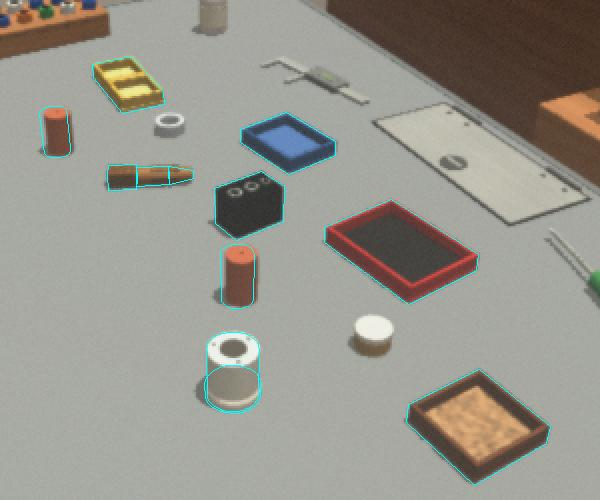

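```bash
sed -i 's/(h\[...,1\]>120)/(h[...,1]>85)/' pose.py; python3 pose.py | grep plug
cat > plan.py <<'E'
import sys
from plant import monitor
from h import *
# usage: plan.py stepcm x,y,z,psi_deg ...   ('-' keeps)
o=monitor.get_obs();Rm=R.from_quat(o['orientation']).as_matrix();p=o['position'].copy()
psi=np.degrees(np.arctan2(Rm[1,0],Rm[0,0]))
print('t',round(o['time'],2),'p',np.round(p,1),'psi',round(psi,2),'tilt',np.round(np.degrees(Rm[:2,2]),2),'gap',round(o['finger_gap'],1),'F',np.round(o['force'],1),'j',np.round(o['joint_positions'],2))
step=float(sys.argv[1])*10 if len(sys.argv)>1 else 30
for a in sys.argv[2:]:
    v=a.split(',');t=[p[i] if v[i]=='-' else float(v[i]) for i in range(3)];g=psi if v[3]=='-' else float(v[3])
    turn=-((g-psi+180)%360-180)
    c,s=np.cos(np.radians(psi)),np.sin(np.radians(psi));d=np.array(t)-p
    D=np.array([c*d[0]+s*d[1],s*d[0]-c*d[1],-d[2]])/10
    n=max(1,int(np.ceil(np.linalg.norm(D)*10/step-1e-6)),int(np.ceil(abs(turn)/7.5)))
    print(f"->{a}: {n} rows of {np.round(D/n,2)} cm turn {turn/n:.2f}   total {np.round(D,2)} {turn:.1f}")
    p=np.array(t);psi=g
E
python3 plan.py 4 430,150,200,- 367,-254,200,-
```

```text
plug_1 scene (219, 217, 16, 26)
plug_1 side (273, 232, 16, 31)
plug_1 [ 4.4138e+02 -1.2616e+02  2.1000e-01] deg 11.8 cost 0.13 single [ 4.3951e+02 -1.2507e+02  2.9000e-01] [ 444.52 -123.58   -0.  ]
plug_2 scene (329, 149, 14, 22)
plug_2 side (182, 163, 14, 25)
plug_2 [ 3.6953e+02  2.7570e+02 -1.7000e-01] deg -9.5 cost 0.143 single [ 3.6647e+02  2.7789e+02 -1.9000e-01] [ 3.7293e+02  2.8013e+02 -1.7000e-01]
t 1.05 p [245.6 574.7 231.3] psi 156.86 tilt [-0. -0.] gap 85.8 F [0.4 1.4 0.3] j [ 1.04  0.22  1.53 -0.    1.39 -0.13]
->430,150,200,-: 12 rows of [-2.8  -2.65  0.26] cm turn -0.00   total [-33.65 -31.81   3.13] -0.0
->367,-254,200,-: 11 rows of [-0.92 -3.6  -0.  ] cm turn -0.00   total [-10.08 -39.63  -0.  ] -0.0
```

Request:
carry_out(
  series=[-2.8,-2.65,0.26,0,0,0,1,-2.8,-2.65,0.26,0,0,0,1,-2.8,-2.65,0.26,0,0,0,1,-2.8,-2.65,0.26,0,0,0,1,-2.8,-2.65,0.26,0,0,0,1,-2.8,-2.65,0.26,0,0,0,1,-2.8,-2.65,0.26,0,0,0,1,-2.8,-2.65,0.26,0,0,0,1,-2.8,-2.65,0.26,0,0,0,1,-2.8,-2.65,0.26,0,0,0,1,-2.8,-2.65,0.26,0,0,0,1,-2.8,-2.65,0.26,0,0,0,1],
  newtons=30,
)

```text
time: 2.25
position: [430.1, 148.8, 200.3]
orientation: [0.2, 0.98, 0.0, 0.0]
force: [-0.0, 0.4, 0.7]
finger_gap: 85.1
```

Request:
carry_out(
  series=[-0.9,-3.6,0,0,0,0,1,-0.9,-3.6,0,0,0,0,1,-0.9,-3.6,0,0,0,0,1,-0.9,-3.6,0,0,0,0,1,-0.9,-3.6,0,0,0,0,1,-0.9,-3.6,0,0,0,0,1,-0.9,-3.6,0,0,0,0,1,-0.9,-3.6,0,0,0,0,1,-0.9,-3.6,0,0,0,0,1,-0.9,-3.6,0,0,0,0,1,-0.9,-3.6,0,0,0,0,1,0,0,0,0,0,0,1,0,0,0,0,0,0,1],
)

```text
time: 3.55
position: [364.7, -253.1, 200.0]
orientation: [0.202, 0.979, 0.0, -0.0]
force: [-0.2, -0.0, -0.5]
finger_gap: 85.1
```

```bash
cat > wl.py <<'E'
# wrist look: wl.py tag label zbase [label zbase]   fit with wrist mask
import sys,pickle
from plant import monitor,viewer,spotter
from h import *
tag=sys.argv[1];cm=viewer.camera_model('wrist');K=cm['camera_matrix']
out=pickle.load(open('out.pkl','rb'))
o=monitor.get_obs();im=viewer.camera('wrist');E=wristE(o,cm['T_tool_cam'])
v=im[:,:,::-1].copy()
for k in sys.argv[2:]:
    name='plug_a_mid' if 'plug' in k else k
    pred=proj(np.array([[*out[k][:2],25.]]),K,E)[0]
    L=spotter.cut_out('wrist',name)
    print(k,'pred px',np.round(pred),[(round(d['confidence'],2),np.round(d['box']).tolist()) for d in L])
    L=[d for d in L if np.hypot(*(np.array(d['box'][:2])+np.array(d['box'][2:])/2-pred))<60]
    if not L: continue
    m=L[0]['pixels'].astype(np.uint8)
    p,c=fit(name,[(m,K,E)],yaws=[out[k][2]],p0=out[k])
    print('  fit',np.round(p,1),'deg',round(np.degrees(p[2]),2),'cost',round(c,3),'prior',np.round(out[k],1),round(np.degrees(out[k][2]),1))
    out[k+'_w']=p
    for P in M[name]: cv2.polylines(v,[cv2.convexHull(proj(place(P,p),K,E).astype(np.int32))],1,(255,255,0),1)
pickle.dump(out,open('out.pkl','wb'))
cv2.imwrite(f'pics/{tag}.png',v)
E
python3 plan.py; python3 wl.py w1 mould_mid plug_1
```

```text
t 3.55 p [ 364.7 -253.1  200. ] psi 156.74 tilt [-0.01  0.04] gap 85.1 F [-0.2 -0.  -0.5] j [-0.78 -0.2   2.01  0.    1.33 -1.95]
mould_mid pred px [277. 193.] [(0.82, [250.0, 162.0, 54.0, 63.0])]
  fit [ 3.665e+02 -2.541e+02  2.000e-01] deg 12.48 cost 0.033 prior [ 3.667e+02 -2.545e+02  1.000e-01] 5.9
plug_1 pred px [426. 210.] []
```

View pics/w1.png

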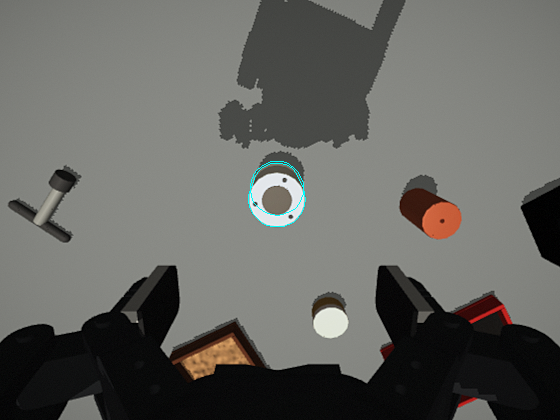

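```bash
python3 plan.py 3 366.5,-254.2,60,- -,-,20,-
```

```text
t 3.7 p [ 365.2 -251.7  200. ] psi 156.93 tilt [-0.    0.03] gap 85.4 F [0.  1.2 0. ] j [-0.78 -0.2   2.01  0.    1.33 -1.95]
->366.5,-254.2,60,-: 5 rows of [-0.04 -0.04  2.8 ] cm turn -0.00   total [-0.21 -0.18 14.  ] -0.0
->-,-,20,-: 2 rows of [0. 0. 2.] cm turn -0.00   total [0. 0. 4.] -0.0
```

Request:
carry_out(
  series=[-0.04,-0.04,2.8,0,0,0,1,-0.04,-0.04,2.8,0,0,0,1,-0.04,-0.04,2.8,0,0,0,1,-0.04,-0.04,2.8,0,0,0,1,-0.04,-0.04,2.8,0,0,0,1,0,0,1,0,0,0,1,0,0,1,0,0,0,1,0,0,1,0,0,0,1,0,0,1,0,0,0,1,0,0,0,0,0,0,1,0,0,0,0,0,0,1],
)

```text
time: 4.8
position: [366.3, -255.6, 20.3]
orientation: [0.201, 0.98, -0.0, 0.0]
force: [-0.6, -0.0, 0.6]
finger_gap: 85.4
```

```bash
python3 plan.py 3 366.5,-254.2,20,-; python3 - <<'E'
from plant import viewer
import cv2
cv2.imwrite('pics/s2.png',viewer.camera('side')[150:400,150:450,::-1].repeat(2,0).repeat(2,1))
E
```

```text
t 4.8 p [ 366.3 -255.6   20.3] psi 156.86 tilt [ 0.01 -0.01] gap 85.4 F [-0.6 -0.   0.6] j [-0.79  0.07  2.13  0.    0.93 -1.95]
->366.5,-254.2,20,-: 1 rows of [0.03 0.13 0.03] cm turn -0.00   total [0.03 0.13 0.03] -0.0
```

View pics/s2.png

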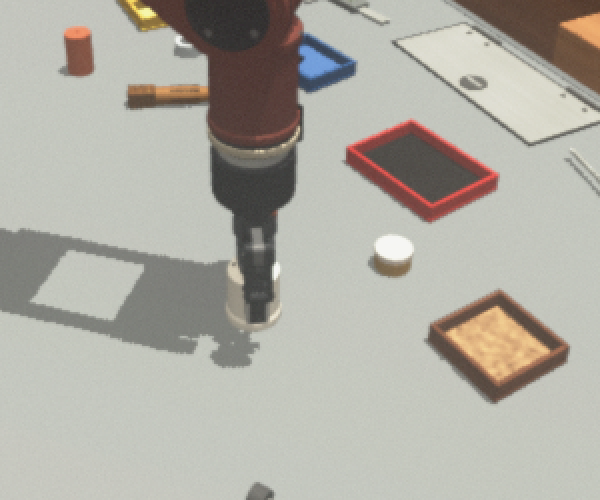

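Request:
carry_out(
  series=[0.03,0.1,0,0,0,0,-1,0,0,0,0,0,0,-1,0,0,0,0,0,0,-1,0,0,0,0,0,0,-1,0,0,0,0,0,0,-1,0,0,0,0,0,0,-1,0,0,0,0,0,0,-1,0,0,0,0,0,0,-1,0,0,0,0,0,0,-1,0,0,0,0,0,0,-1],
  newtons=40,
)

```text
time: 5.85
position: [366.5, -254.5, 20.8]
orientation: [0.201, 0.98, -0.0, 0.0]
force: [-1.6, 2.6, 5.0]
finger_gap: 49.2
```

```bash
python3 plan.py 3 -,-,150,- 543.4,-403.8,150,- -,-,40,-
```

```text
t 5.85 p [ 366.5 -254.5   20.8] psi 156.86 tilt [ 0.03 -0.01] gap 49.2 F [-1.6  2.6  5. ] j [-0.78  0.07  2.13  0.    0.94 -1.95]
->-,-,150,-: 5 rows of [ 0.    0.   -2.58] cm turn -0.00   total [  0.     0.   -12.92] -0.0
->543.4,-403.8,150,-: 8 rows of [-2.77 -0.85 -0.  ] cm turn -0.00   total [-22.13  -6.78  -0.  ] -0.0
->-,-,40,-: 4 rows of [0.   0.   2.75] cm turn -0.00   total [ 0.  0. 11.] -0.0
```

Request:
carry_out(
  series=[0,0,-0.5,0,0,0,-1,0,0,-1,0,0,0,-1,0,0,-2,0,0,0,-1,0,0,-2.5,0,0,0,-1,0,0,-2.5,0,0,0,-1,0,0,-2.5,0,0,0,-1,0,0,-1.5,0,0,0,-1,0,0,-0.5,0,0,0,-1],
)

```text
time: 6.65
position: [367.1, -255.3, 152.7]
orientation: [0.2, 0.98, -0.001, 0.002]
force: [-0.4, -0.5, -2.3]
finger_gap: 49.4
```

```bash
python3 plan.py 3 543.4,-403.8,150,- ; python3 - <<'E'
from plant import viewer
import cv2
cv2.imwrite('pics/s3.png',viewer.camera('side')[100:400,150:450,::-1].repeat(2,0).repeat(2,1))
E
```

```text
t 6.65 p [ 367.1 -255.3  152.7] psi 156.87 tilt [ 0.17 -0.17] gap 49.4 F [-0.4 -0.5 -2.3] j [-0.78 -0.15  2.06 -0.    1.23 -1.95]
->543.4,-403.8,150,-: 8 rows of [-2.76 -0.84  0.03] cm turn -0.00   total [-22.05  -6.73   0.27] -0.0
```

View pics/s3.png

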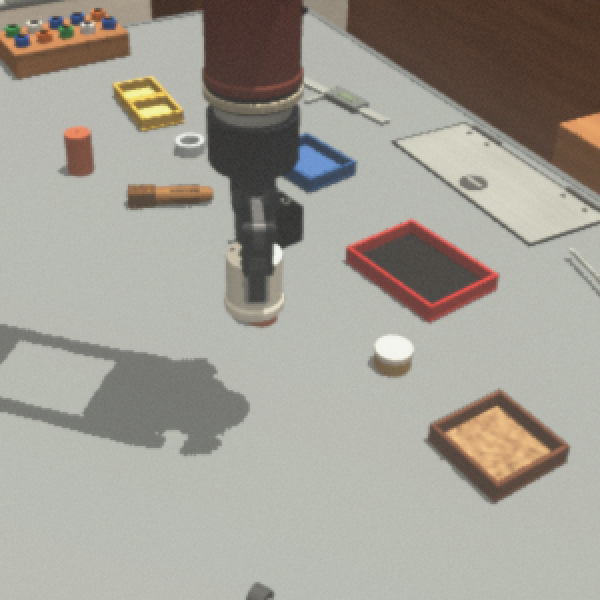

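Mould held upright. Move over the cork tray.

Request:
carry_out(
  series=[-1,-0.3,0,0,0,0,-1,-2,-0.6,0,0,0,0,-1,-2.8,-0.85,0,0,0,0,-1,-2.8,-0.85,0,0,0,0,-1,-2.8,-0.85,0,0,0,0,-1,-2.8,-0.85,0,0,0,0,-1,-2.8,-0.85,0,0,0,0,-1,-2.3,-0.75,0,0,0,0,-1,-1.5,-0.5,0,0,0,0,-1,-1.2,-0.33,0,0,0,0,-1,-0.85,-0.35,0,0,0,0,-1,0,0,0,0,0,0,-1,0,0,0,0,0,0,-1],
)

```text
time: 8.0
position: [548.0, -408.9, 148.8]
orientation: [0.201, 0.98, 0.001, -0.001]
force: [-0.5, 0.2, -1.8]
finger_gap: 48.9
```

```bash
python3 plan.py 3 543.4,-403.8,27,-; python3 wl.py w4 cork_tray
```

```text
t 8.0 p [ 548.  -408.9  148.8] psi 156.86 tilt [-0.09  0.08] gap 48.9 F [-0.5  0.2 -1.8] j [-0.76  0.42  1.43 -0.    1.29 -1.92]
->543.4,-403.8,27,-: 5 rows of [0.12 0.06 2.44] cm turn -0.00   total [ 0.62  0.28 12.18] -0.0
cork_tray pred px [281. 196.] [(0.9, [212.0, 119.0, 136.0, 109.0])]
  fit [ 5.438e+02 -4.039e+02  1.000e-01] deg 5.27 cost 0.244 prior [ 5.434e+02 -4.038e+02  1.000e-01] 5.5
```

View pics/w4.png

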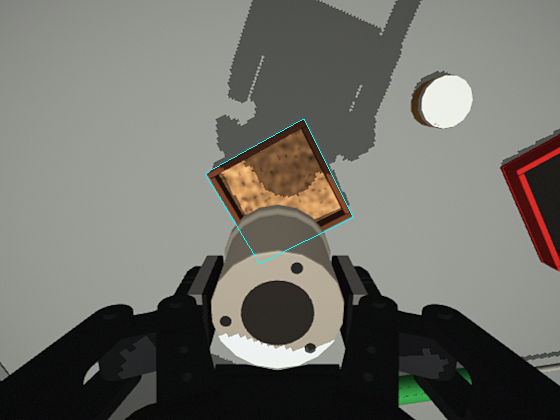

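Request:
carry_out(
  series=[0.6,0.27,1.5,0,0,0,-1,0,0,2.5,0,0,0,-1,0,0,2.5,0,0,0,-1,0,0,2,0,0,0,-1,0,0,1.5,0,0,0,-1,0,0,1,0,0,0,-1,0,0,0.5,0,0,0,-1,0,0,0.2,0,0,0,-1,0,0,0.2,0,0,0,-1,0,0,0,0,0,0,-1,0,0,0,0,0,0,-1],
)

```text
time: 9.2
position: [544.5, -404.8, 31.9]
orientation: [0.201, 0.98, -0.0, 0.001]
force: [-0.6, 0.3, -2.6]
finger_gap: 48.7
```

```bash
python3 plan.py 3 543.5,-403.8,27,-;
```

```text
t 9.2 p [ 544.5 -404.8   31.9] psi 156.86 tilt [ 0.05 -0.05] gap 48.7 F [-0.6  0.3 -2.6] j [-0.76  0.54  1.51  0.    1.09 -1.92]
->543.5,-403.8,27,-: 1 rows of [0.13 0.05 0.49] cm turn -0.00   total [0.13 0.05 0.49] -0.0
```

Request:
carry_out(
  series=[0.1,0.05,0.2,0,0,0,-1,0,0,0.1,0,0,0,-1,0,0,0.1,0,0,0,-1,0,0,0.05,0,0,0,-1,0,0,0.05,0,0,0,-1,0,0,0,0,0,0,-1,0,0,0,0,0,0,-1],
)

```text
time: 9.9
position: [543.4, -403.6, 26.9]
orientation: [0.2, 0.98, 0.0, -0.0]
force: [-3.8, 2.0, 5.5]
finger_gap: 48.9
```

Request:
carry_out(
  series=[0,0,0,0,0,0,0.4,0,0,0,0,0,0,0.4,0,0,0,0,0,0,0.6,0,0,0,0,0,0,0.8,0,0,0,0,0,0,1,0,0,0,0,0,0,1,0,0,0,0,0,0,1,0,0,-0.5,0,0,0,1,0,0,-1.5,0,0,0,1,0,0,-3,0,0,0,1,0,0,-3,0,0,0,1,0,0,-3,0,0,0,1,0,0,-3,0,0,0,1,0,0,-2,0,0,0,1,0,0,0,0,0,0,1],
)

```text
time: 11.4
position: [545.4, -405.4, 192.4]
orientation: [0.2, 0.98, -0.002, 0.004]
force: [0.6, -0.5, 1.0]
finger_gap: 85.3
```

```bash
python3 plan.py 4 519.4,2,200,- -,-,-,8.5 -,-,-,188.5;python3 - <<'E'
from plant import viewer
import cv2
a=viewer.camera('wrist')[:,:,::-1];cv2.imwrite('pics/w5.png',a)
cv2.imwrite('pics/s5.png',viewer.camera('side')[250:400,300:500,::-1].repeat(3,0).repeat(3,1))
E
```

```text
t 11.4 p [ 545.4 -405.4  192.4] psi 156.87 tilt [ 0.39 -0.36] gap 85.3 F [ 0.6 -0.5  1. ] j [-0.76  0.37  1.42 -0.    1.35 -1.92]
->519.4,2,200,-: 11 rows of [ 1.67  3.31 -0.07] cm turn -0.00   total [18.39 36.44 -0.76] -0.0
->-,-,-,8.5: 20 rows of [ 0.  0. -0.] cm turn 7.42   total [ 0.  0. -0.] 148.4
->-,-,-,188.5: 24 rows of [ 0.  0. -0.] cm turn 7.50   total [ 0.  0. -0.] 180.0
```

View pics/s5.png

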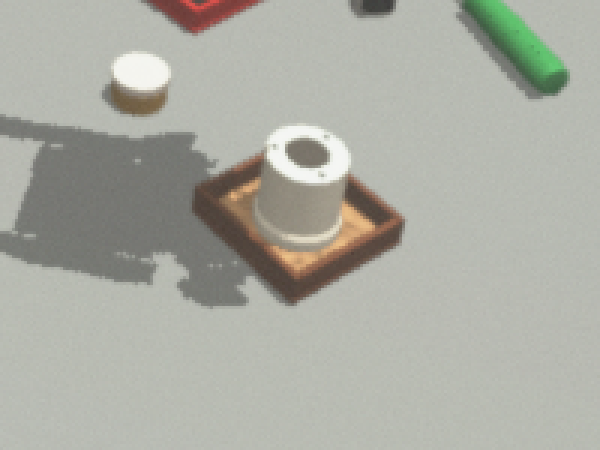

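View pics/w5.png

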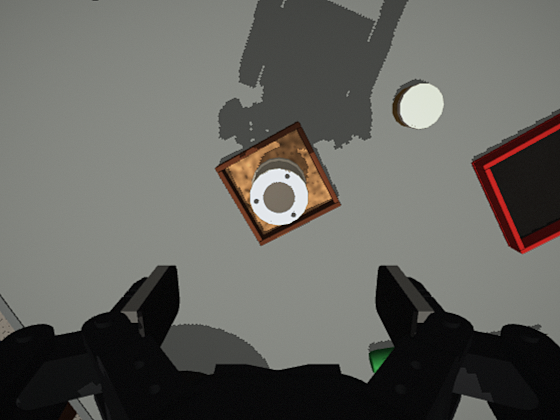

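Request:
carry_out(
  series=[1.67,3.3,0,0,0,0,1,1.67,3.3,0,0,0,0,1,1.67,3.3,0,0,0,0,1,1.67,3.3,0,0,0,0,1,1.67,3.3,0,0,0,0,1,1.67,3.3,0,0,0,0,1,1.67,3.3,0,0,0,0,1,1.67,3.3,0,0,0,0,1,1.67,3.3,0,0,0,0,1,1.67,3.3,0,0,0,0,1,1.67,3.3,0,0,0,0,1,0,0,0,0,0,-6.3,1,0,0,0,0,0,-6.3,1,0,0,0,0,0,-6.3,1,0,0,0,0,0,-6.3,1,0,0,0,0,0,-6.3,1,0,0,0,0,0,0,1,0,0,0,0,0,0,1],
)

```text
time: 13.3
position: [516.2, 2.6, 184.8]
orientation: [-0.071, 0.997, 0.0, -0.001]
force: [0.5, -0.5, -0.3]
finger_gap: 85.7
```

```bash
python3 wl.py w6 jig_mid plug_1 reamer_mid blue_tray red_tray; python3 plan.py 3
```

```text
jig_mid pred px [276. 198.] [(0.83, [251.0, 157.0, 53.0, 84.0])]
  fit [518.1   2.3   3.3] deg 188.25 cost 0.038 prior [519.4   2.    3.3] 188.5
plug_1 pred px [140.  88.] []
reamer_mid pred px [441. 141.] [(0.86, [397.0, 77.0, 92.0, 114.0])]
  fit [448.  139.3   5.9] deg 337.35 cost 0.09 prior [448.  139.2   5.9] 337.3
blue_tray pred px [387. 335.] [(0.85, [333.0, 288.0, 104.0, 78.0])]
  fit [649.8 136.8   3.3] deg 190.24 cost 0.51 prior [650.4 138.3   3.3] 189.5
red_tray pred px [120. 295.] []
t 13.6 p [517.    2.4 186.1] psi -171.68 tilt [-0. -0.] gap 85.4 F [-0.5  0.2 -0.1] j [-0.15 -0.    1.85 -0.    1.29 -1.86]
```

View pics/w6.png

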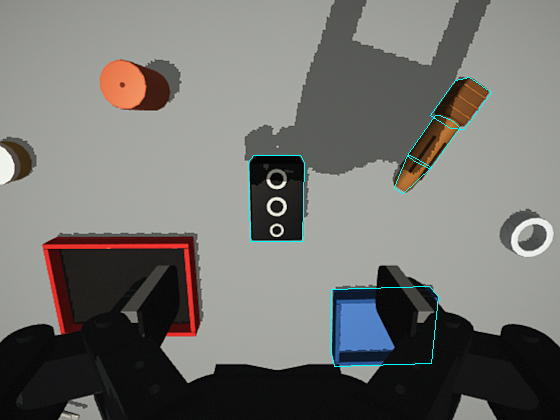

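Request:
carry_out(
  series=[-0.13,0,2.5,0,0,0,1,0,0,3,0,0,0,1,0,0,3,0,0,0,1,0,0,3,0,0,0,1,0,0,2,0,0,0,1,0,0,1.5,0,0,0,1,0,0,1,0,0,0,1,0,0,0.6,0,0,0,1,0,0,0,0,0,0,1,0,0,0,0,0,0,-1,0,0,0,0,0,0,-1,0,0,0,0,0,0,-1,0,0,0,0,0,0,-1,0,0,0,0,0,0,-1,0,0,0,0,0,0,-1,0,0,0,0,0,0,-1,0,0,0,0,0,0,-1,0,0,0,0,0,0,-1,0,0,0,0,0,0,-1],
)

```text
time: 15.5
position: [519.2, 2.5, 21.1]
orientation: [-0.073, 0.997, -0.0, 0.001]
force: [-1.3, -0.7, 6.2]
finger_gap: 45.4
```

```bash
python3 plan.py 3 -,-,140,99.8 650.2,137.8,140,-
```

```text
t 15.5 p [519.2   2.5  21.1] psi -171.63 tilt [ 0.1  -0.02] gap 45.4 F [-1.3 -0.7  6.2] j [-0.15  0.23  1.95 -0.    0.96 -1.86]
->-,-,140,99.8: 12 rows of [-0.    0.   -0.99] cm turn 7.38   total [ -0.     0.   -11.89] 88.6
->650.2,137.8,140,-: 7 rows of [ 1.59  2.17 -0.  ] cm turn -0.00   total [11.11 15.21 -0.  ] -0.0
```

Request:
carry_out(
  series=[0,0,-0.5,0,0,0,-1,0,0,-1,0,0,0,-1,0,0,-1,0,0,7.4,-1,0,0,-1,0,0,7.4,-1,0,0,-1,0,0,7.4,-1,0,0,-1,0,0,7.4,-1,0,0,-1,0,0,7.4,-1,0,0,-1,0,0,7.4,-1,0,0,-1,0,0,7.4,-1,0,0,-1,0,0,7.4,-1,0,0,-1,0,0,7.4,-1,0,0,-1,0,0,7.4,-1,0,0,-0.5,0,0,7.4,-1,0,0,0,0,0,7.4,-1,0,0,0,0,0,0,-1,0,0,0,0,0,0,-1],
)

```text
time: 17.1
position: [518.0, 2.7, 140.1]
orientation: [0.644, 0.765, -0.0, -0.0]
force: [0.1, 0.4, -1.5]
finger_gap: 45.5
```

```bash
python3 plan.py 3 650.2,137.8,140,-
```

```text
t 17.1 p [518.    2.7 140.1] psi 99.76 tilt [-0.02  0.01] gap 45.5 F [ 0.1  0.4 -1.5] j [-0.15  0.05  1.89  0.    1.2  -0.32]
->650.2,137.8,140,-: 7 rows of [1.58 2.19 0.  ] cm turn -0.00   total [1.107e+01 1.532e+01 1.000e-02] -0.0
```

Request:
carry_out(
  series=[0.6,0.9,0,0,0,0,-1,1.5,2.1,0,0,0,0,-1,1.6,2.2,0,0,0,0,-1,1.6,2.2,0,0,0,0,-1,1.6,2.2,0,0,0,0,-1,1.6,2.2,0,0,0,0,-1,1.4,1.9,0,0,0,0,-1,0.8,1.1,0,0,0,0,-1,0,0.5,0,0,0,0,-1,0,0,0,0,0,0,-1,0,0,0,0,0,0,-1],
)

```text
time: 18.2
position: [651.0, 133.2, 139.6]
orientation: [0.646, 0.764, -0.0, -0.0]
force: [0.6, -0.1, -1.6]
finger_gap: 45.7
```

```bash
python3 plan.py 3 650.2,137.8,140,-; python3 wl.py w7 blue_tray
```

```text
t 18.2 p [651.  133.2 139.6] psi 99.58 tilt [-0.06 -0.01] gap 45.7 F [ 0.6 -0.1 -1.6] j [ 0.08  0.39  1.5  -0.    1.26 -0.08]
->650.2,137.8,140,-: 1 rows of [ 0.47 -0.   -0.04] cm turn -0.00   total [ 0.47 -0.   -0.04] -0.0
blue_tray pred px [277. 200.] [(0.74, [222.0, 131.0, 108.0, 63.0])]
  fit [650.3 137.1   3.3] deg 189.6 cost 0.249 prior [650.4 138.3   3.3] 189.5
```

View pics/w7.png

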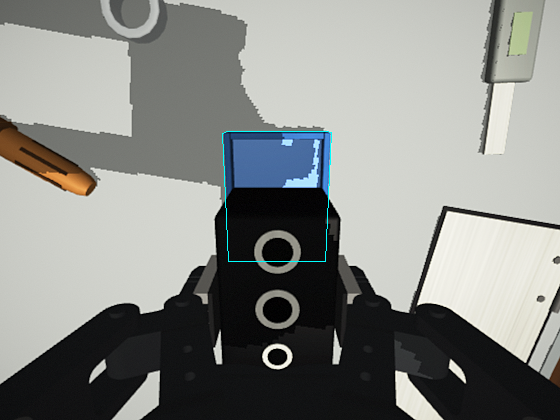

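Request:
carry_out(
  series=[0.43,0,1.5,0,0,0,-1,0,0,2.5,0,0,0,-1,0,0,2.5,0,0,0,-1,0,0,2,0,0,0,-1,0,0,1,0,0,0,-1,0,0,0.8,0,0,0,-1,0,0,0.5,0,0,0,-1,0,0,0,0,0,0,-1,0,0,0,0,0,0,-1],
)

```text
time: 19.2
position: [651.4, 137.9, 33.0]
orientation: [0.646, 0.764, 0.001, 0.001]
force: [0.4, 0.7, -0.6]
finger_gap: 45.4
```

```bash
python3 plan.py 3 650.3,137.6,27,-
```

```text
t 19.2 p [651.4 137.9  33. ] psi 99.56 tilt [0.09 0.01] gap 45.4 F [ 0.4  0.7 -0.6] j [ 0.09  0.51  1.55 -0.    1.08 -0.08]
->650.3,137.6,27,-: 1 rows of [-0.01 -0.11  0.6 ] cm turn -0.00   total [-0.01 -0.11  0.6 ] -0.0
```

Request:
carry_out(
  series=[0,-0.07,0.2,0,0,0,-1,0,0,0.15,0,0,0,-1,0,0,0.1,0,0,0,-1,0,0,0.05,0,0,0,-1,0,0,0.05,0,0,0,-1,0,0,0,0,0,0,-1,0,0,0,0,0,0,-1],
)

```text
time: 19.9
position: [650.0, 137.7, 27.1]
orientation: [0.646, 0.764, -0.0, -0.0]
force: [-3.7, -0.5, 5.9]
finger_gap: 45.5
```

Request:
carry_out(
  series=[0,0,0,0,0,0,0.3,0,0,0,0,0,0,0.3,0,0,0,0,0,0,0.5,0,0,0,0,0,0,0.7,0,0,0,0,0,0,0.8,0,0,0,0,0,0,0.8,0,0,0,0,0,0,0.8,0,0,-0.5,0,0,0,0.8,0,0,-1.5,0,0,0,0.8,0,0,-3,0,0,0,0.8,0,0,-3,0,0,0,0.8,0,0,-3,0,0,0,0.8,0,0,-3,0,0,0,0.8,0,0,-2,0,0,0,0.8,0,0,0,0,0,0,0.8],
)

```text
time: 21.4
position: [652.8, 138.0, 192.8]
orientation: [0.646, 0.764, 0.003, 0.003]
force: [1.1, -0.0, 0.6]
finger_gap: 76.7
```

```bash
python3 wl.py w8 jig_mid blue_tray reamer_mid; python3 plan.py 4 -,-,-,157.35 439,143,190,-;python3 - <<'E'
from plant import viewer
import cv2
cv2.imwrite('pics/s8.png',viewer.camera('side')[120:270,200:400,::-1].repeat(3,0).repeat(3,1))
E
```

```text
jig_mid pred px [127. 298.] [(0.78, [246.0, 155.0, 57.0, 82.0])]
blue_tray pred px [273. 191.] []
reamer_mid pred px [ 55. 155.] [(0.72, [1.0, 107.0, 118.0, 82.0])]
  fit [449.7 138.9   5.9] deg 337.31 cost 0.095 prior [448.  139.2   5.9] 337.3
t 21.6 p [649.  137.6 184.9] psi 99.57 tilt [-0.15 -0.02] gap 76.8 F [-0.   0.3 -0.6] j [ 0.09  0.35  1.46 -0.    1.34 -0.08]
->-,-,-,157.35: 8 rows of [ 0.  0. -0.] cm turn -7.22   total [ 0.  0. -0.] -57.8
->439,143,190,-: 6 rows of [ 3.26 -1.26 -0.08] cm turn -0.00   total [19.59 -7.59 -0.51] -0.0
```

View pics/w8.png

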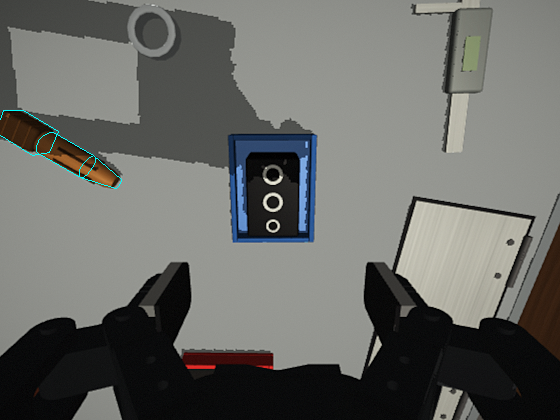

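View pics/s8.png

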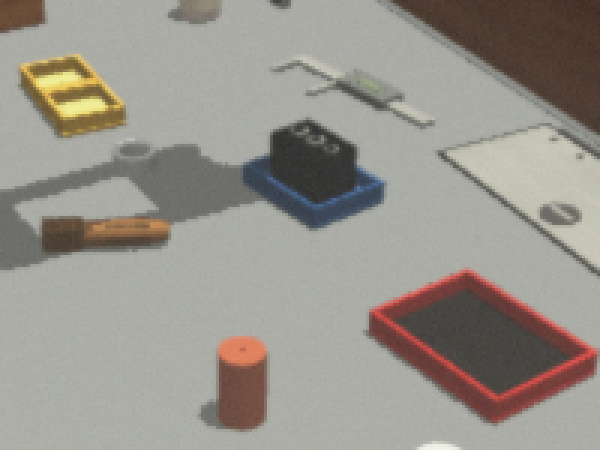

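Request:
carry_out(
  series=[0,0,0,0,0,-7.2,0.8,0,0,0,0,0,-7.2,0.8,0,0,0,0,0,-7.2,0.8,0,0,0,0,0,-7.2,0.8,0,0,0,0,0,-7.2,0.8,0,0,0,0,0,-7.2,0.8,0,0,0,0,0,-7.2,0.8,0,0,0,0,0,-7.2,0.8,1.5,-0.6,0,0,0,0,0.8,3.3,-1.25,0,0,0,0,0.8,3.3,-1.25,0,0,0,0,0.8,3.3,-1.25,0,0,0,0,0.8,3.3,-1.25,0,0,0,0,0.8,3.3,-1.25,0,0,0,0,0.8,1.6,-0.75,0,0,0,0,0.8,0,0,0,0,0,0,0.8,0,0,0,0,0,0,0.8],
)

```text
time: 23.35
position: [440.0, 143.7, 186.2]
orientation: [0.198, 0.98, -0.0, -0.0]
force: [0.3, 0.3, -1.2]
finger_gap: 76.8
```

```bash
python3 plan.py; python3 wl.py w9 reamer_mid plug_2 yellow_tray; python3 plan.py 3 439.4,143,4,157.3
```

```text
t 23.35 p [440.  143.7 186.2] psi 157.17 tilt [-0.01 -0.  ] gap 76.8 F [ 0.3  0.3 -1.2] j [ 0.15 -0.14  1.98 -0.    1.3  -1.03]
reamer_mid pred px [276. 203.] [(0.89, [264.0, 138.0, 24.0, 113.0]), (0.57, [310.0, 331.0, 67.0, 48.0])]
  fit [446.8 140.    5.9] deg 337.62 cost 0.067 prior [448.  139.2   5.9] 337.3
plug_2 pred px [390.  57.] [(0.69, [362.0, 25.0, 68.0, 58.0])]
  fit [3.701e+02 2.734e+02 2.000e-01] deg 8.63 cost 0.058 prior [ 3.695e+02  2.757e+02 -2.000e-01] -9.5
yellow_tray pred px [582. 164.] [(0.98, [486.0, 127.0, 74.0, 90.0])]
  fit [522.5 410.2   3.1] deg 177.39 cost 0.175 prior [522.5 408.7   3.1] 178.3
t 23.55 p [440.7 143.6 186.4] psi 157.14 tilt [-0.02 -0.  ] gap 76.9 F [ 0.2 -0.2  0.7] j [ 0.14 -0.14  1.98 -0.    1.3  -1.03]
->439.4,143,4,157.3: 7 rows of [ 0.01 -0.01  2.61] cm turn -0.02   total [ 0.09 -0.1  18.24] -0.2
```

View pics/w9.png

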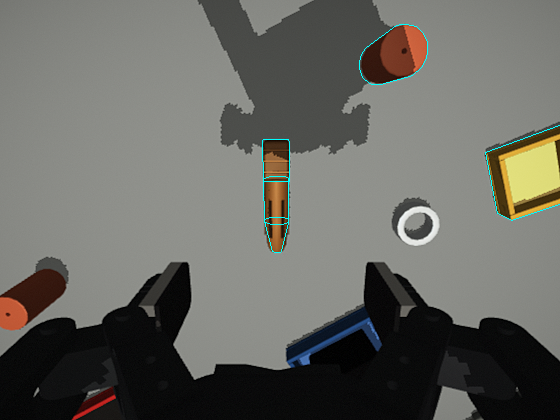

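Request:
carry_out(
  series=[0.24,-0.1,2.5,0,0,-0.3,0.1,0,0,3,0,0,0,0.1,0,0,3,0,0,0,0.1,0,0,3,0,0,0,0.1,0,0,2,0,0,0,0.1,0,0,2,0,0,0,0.1,0,0,1.1,0,0,0,0.1,0,0,0.5,0,0,0,0.1,0,0,0.4,0,0,0,0.1,0,0,0.3,0,0,0,0.1,0,0,0.3,0,0,0,0.1,0,0,0,0,0,0,0.1,0,0,0,0,0,0,0.1],
)

```text
time: 24.85
position: [437.6, 143.8, 6.0]
orientation: [0.195, 0.981, 0.0, 0.0]
force: [-0.2, 0.0, -0.4]
finger_gap: 47.0
```

```bash
python3 plan.py 3 437.9,143.6,4,157.5; python3 - <<'E'
from plant import viewer
import cv2
cv2.imwrite('pics/s10.png',viewer.camera('side')[100:250,150:350,::-1].repeat(3,0).repeat(3,1))
cv2.imwrite('pics/w10.png',viewer.camera('wrist')[:,:,::-1])
E
```

```text
t 24.85 p [437.6 143.8   6. ] psi 157.47 tilt [0.04 0.  ] gap 47.0 F [-0.2  0.  -0.4] j [ 0.15  0.13  2.1  -0.    0.91 -1.03]
->437.9,143.6,4,157.5: 1 rows of [-0.04 -0.    0.2 ] cm turn -0.03   total [-0.04 -0.    0.2 ] -0.0
```

View pics/s10.png

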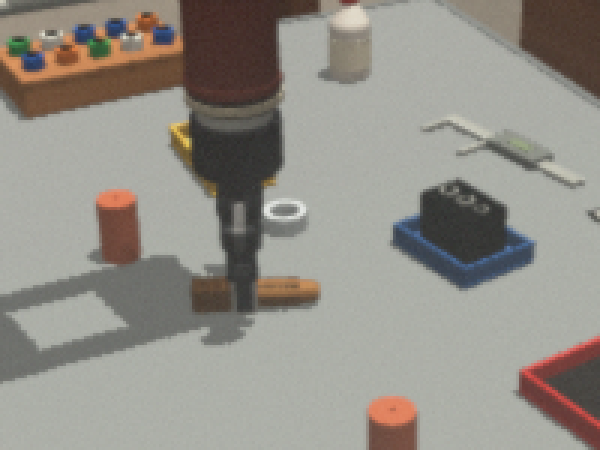

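View pics/w10.png

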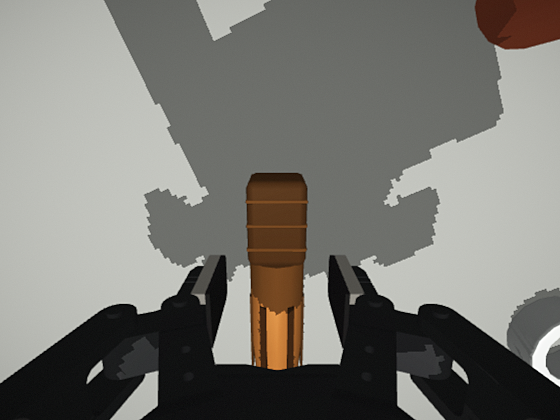

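Request:
carry_out(
  series=[0,0,0.2,0,0,0,0.1,0,0,0,0,0,0,-1,0,0,0,0,0,0,-1,0,0,0,0,0,0,-1,0,0,0,0,0,0,-1,0,0,0,0,0,0,-1,0,0,0,0,0,0,-1,0,0,0,0,0,0,-1,0,0,0,0,0,0,-1],
  newtons=60,
)

```text
time: 25.85
position: [437.3, 143.7, 3.8]
orientation: [0.195, 0.981, -0.0, -0.0]
force: [-1.4, -1.8, 5.2]
finger_gap: 22.3
```

Request:
carry_out(
  series=[0,0,-0.5,0,0,0,-1,0,0,-0.5,0,0,0,-1,0,0,-1,0,0,0,-1,0,0,-1.5,0,0,0,-1,0,0,-2,0,0,0,-1,0,0,-2,0,0,0,-1,0,0,-1.5,0,0,0,-1,0,0,-1,0,0,0,-1,0,0,0,0,0,0,-1],
)

```text
time: 26.75
position: [438.5, 143.9, 105.4]
orientation: [0.195, 0.981, 0.001, 0.002]
force: [0.6, -0.1, -3.4]
finger_gap: 21.9
```

```bash
python3 plan.py 3 -,-,-,98.4 641.6,-140.1,110,-; python3 - <<'E'
from plant import viewer
import cv2
cv2.imwrite('pics/s11.png',viewer.camera('side')[80:230,150:350,::-1].repeat(3,0).repeat(3,1))
E
```

```text
t 26.75 p [438.5 143.9 105.4] psi 157.47 tilt [0.2  0.03] gap 21.9 F [ 0.6 -0.1 -3.4] j [ 0.15 -0.04  2.06  0.    1.12 -1.03]
->-,-,-,98.4: 8 rows of [ 0.  0. -0.] cm turn 7.38   total [ 0.  0. -0.] 59.1
->641.6,-140.1,110,-: 12 rows of [-2.59  1.33 -0.04] cm turn -0.00   total [-31.06  15.94  -0.46] -0.0
```

View pics/s11.png

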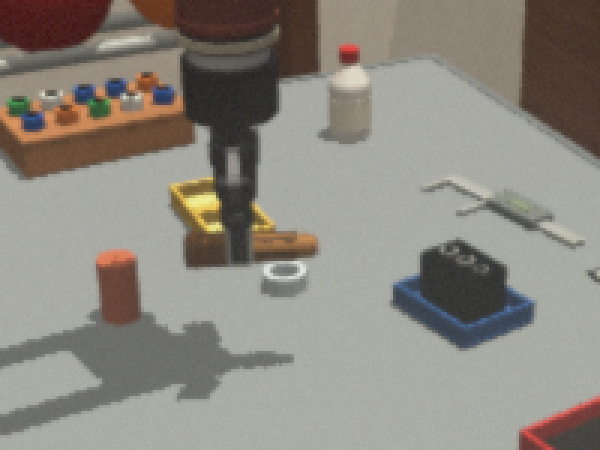

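Request:
carry_out(
  series=[0,0,0,0,0,4,-1,0,0,0,0,0,7,-1,0,0,0,0,0,7,-1,0,0,0,0,0,7,-1,0,0,0,0,0,7,-1,0,0,0,0,0,7,-1,0,0,0,0,0,7,-1,0,0,0,0,0,7,-1,0,0,0,0,0,6,-1,0,0,0,0,0,0,-1,0,0,0,0,0,0,-1],
)

```text
time: 27.9
position: [436.6, 143.6, 102.7]
orientation: [0.652, 0.758, -0.001, -0.001]
force: [-0.3, -1.4, -1.9]
finger_gap: 22.3
```

```bash
python3 plan.py 3 640.1,-130.2,110,-
```

```text
t 27.9 p [436.6 143.6 102.7] psi 98.62 tilt [-0.09 -0.01] gap 22.3 F [-0.3 -1.4 -1.9] j [ 0.15 -0.04  2.06  0.    1.12 -0.  ]
->640.1,-130.2,110,-: 12 rows of [-2.51  1.33 -0.06] cm turn -0.00   total [-30.12  16.01  -0.73] -0.0
```

Request:
carry_out(
  series=[-0.8,0.4,-0.1,0,0,0,-1,-1.8,1,-0.1,0,0,0,-1,-2.6,1.4,-0.1,0,0,0,-1,-2.6,1.4,-0.1,0,0,0,-1,-2.6,1.4,-0.1,0,0,0,-1,-2.6,1.4,-0.1,0,0,0,-1,-2.6,1.4,-0.1,0,0,0,-1,-2.6,1.4,0,0,0,0,-1,-2.6,1.4,0,0,0,0,-1,-2.6,1.4,0,0,0,0,-1,-2.6,1.4,0,0,0,0,-1,-2.2,1.2,0,0,0,0,-1,-1.3,0.7,0,0,0,0,-1,-0.6,0.1,0,0,0,0,-1,0,0,0,0,0,0,-1,0,0,0,0,0,0,-1],
)

```text
time: 29.5
position: [639.2, -130.1, 110.1]
orientation: [0.653, 0.758, -0.0, -0.001]
force: [-1.0, -0.2, -3.2]
finger_gap: 21.9
```

```bash
python3 plan.py 3 640.1,-130.2,13,98.4; python3 wl.py w12 red_tray
```

```text
t 29.5 p [ 639.2 -130.1  110.1] psi 98.49 tilt [-0.07  0.03] gap 21.9 F [-1.  -0.2 -3.2] j [-0.32  0.39  1.55  0.    1.2  -0.47]
->640.1,-130.2,13,98.4: 4 rows of [-0.01  0.02  2.43] cm turn 0.02   total [-0.03  0.09  9.71] 0.1
red_tray pred px [278. 231.] [(0.8, [198.0, 127.0, 160.0, 166.0])]
  fit [ 6.416e+02 -1.408e+02  1.000e-01] deg 7.91 cost 0.422 prior [ 6.416e+02 -1.401e+02  1.000e-01] 8.4
```

View pics/w12.png

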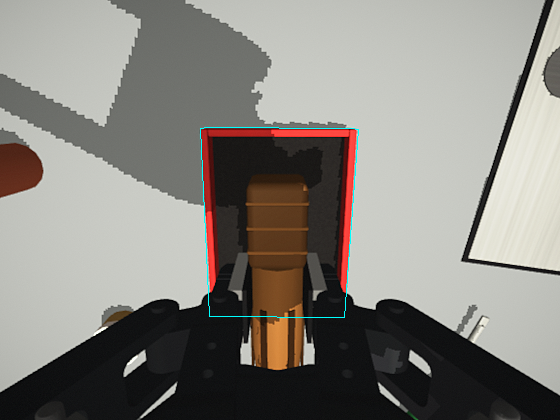

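Request:
carry_out(
  series=[0,0.09,1.2,0,0,0,-1,0,0,2,0,0,0,-1,0,0,2,0,0,0,-1,0,0,2,0,0,0,-1,0,0,1.2,0,0,0,-1,0,0,0.6,0,0,0,-1,0,0,0.4,0,0,0,-1,0,0,0,0,0,0,-1,0,0,0,0,0,0,-1],
)

```text
time: 30.5
position: [641.5, -130.5, 17.6]
orientation: [0.653, 0.757, 0.0, 0.001]
force: [-0.0, -0.7, -2.6]
finger_gap: 21.8
```

```bash
python3 plan.py 3 640.1,-130.2,10,98.4
```

```text
t 30.5 p [ 641.5 -130.5   17.6] psi 98.47 tilt [ 0.09 -0.03] gap 21.8 F [-0.  -0.7 -2.6] j [-0.32  0.51  1.58 -0.    1.05 -0.47]
->640.1,-130.2,10,98.4: 1 rows of [ 0.05 -0.13  0.76] cm turn 0.07   total [ 0.05 -0.13  0.76] 0.1
```

Request:
carry_out(
  series=[0,-0.05,0.3,0,0,0,-1,0,0,0.2,0,0,0,-1,0,0,0.1,0,0,0,-1,0,0,0.05,0,0,0,-1,0,0,0.05,0,0,0,-1,0,0,0,0,0,0,-1,0,0,0,0,0,0,-1],
)

```text
time: 31.2
position: [640.2, -130.4, 9.9]
orientation: [0.653, 0.757, -0.0, -0.0]
force: [-2.3, 0.7, 0.7]
finger_gap: 22.0
```

Request:
carry_out(
  series=[0,0,0,0,0,0,-0.2,0,0,0,0,0,0,-0.1,0,0,0,0,0,0,0,0,0,0,0,0,0,0,0,0,0,0,0,0,0,0,0,-0.5,0,0,0,0,0,0,-1,0,0,0,0,0,0,-2,0,0,0,0.1,0,0,-3,0,0,0,0.5,0,0,-3,0,0,0,1,0,0,-3,0,0,0,1,0,0,-3,0,0,0,1,0,0,-2,0,0,0,1,0,0,0,0,0,0,1,0,0,0,0,0,0,1],
)

```text
time: 32.7
position: [640.4, -130.4, 185.1]
orientation: [0.653, 0.757, 0.0, 0.001]
force: [-0.2, 0.9, -0.1]
finger_gap: 85.1
```

```bash
python3 wl.py w13 reamer_mid red_tray plug_1; python3 plan.py 4 440,-125.5,200,88.3;python3 - <<'E'
from plant import viewer
import cv2
cv2.imwrite('pics/s13.png',viewer.camera('side')[170:320,250:450,::-1].repeat(3,0).repeat(3,1))
E
```

```text
reamer_mid pred px [  55. -228.] [(0.58, [265.0, 140.0, 26.0, 118.0])]
red_tray pred px [276. 204.] [(0.63, [217.0, 121.0, 120.0, 152.0])]
  fit [ 6.417e+02 -1.401e+02  1.000e-01] deg 8.39 cost 0.19 prior [ 6.416e+02 -1.401e+02  1.000e-01] 8.4
plug_1 pred px [ 58. 158.] []
t 32.9 p [ 639.2 -130.1  182.5] psi 98.46 tilt [-0.18  0.06] gap 85.4 F [ 0.1  0.  -0.1] j [-0.32  0.32  1.5  -0.    1.33 -0.47]
->440,-125.5,200,88.3: 6 rows of [ 0.56 -3.27 -0.29] cm turn 1.69   total [  3.38 -19.63  -1.75] 10.2
```

View pics/w13.png

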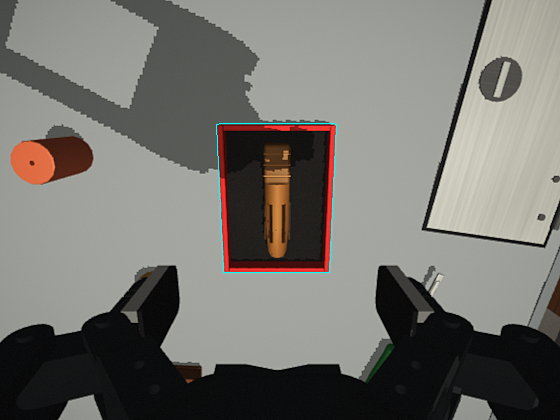

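View pics/s13.png

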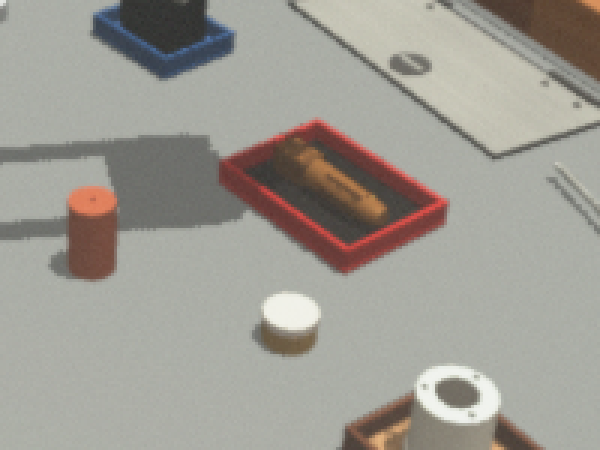

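Request:
carry_out(
  series=[0.56,-3.27,0,0,0,0,1,0.56,-3.27,0,0,0,0,1,0.56,-3.27,0,0,0,0,1,0.56,-3.27,0,0,0,0,1,0.56,-3.27,0,0,0,0,1,0.56,-3.27,0,0,0,0,1,0,0,0,0,0,5,1,0,0,0,0,0,5,1,0,0,0,0,0,0,1,0,0,0,0,0,0,1],
)

```text
time: 33.95
position: [441.1, -126.0, 184.2]
orientation: [0.716, 0.698, -0.0, -0.0]
force: [0.9, -1.0, 0.4]
finger_gap: 85.5
```

```bash
python3 wl.py w14 plug_1; python3 plan.py 4 440,-125.5,25,88.3
```

```text
plug_1 pred px [277. 194.] []
t 34.05 p [ 441.2 -126.   184.3] psi 88.57 tilt [-0.04  0.02] gap 85.3 F [-0.4  0.1 -1.2] j [-0.45 -0.15  1.99 -0.    1.29 -0.43]
->440,-125.5,25,88.3: 4 rows of [ 0.01 -0.03  3.98] cm turn 0.07   total [ 0.04 -0.12 15.93] 0.3
```

View pics/w14.png

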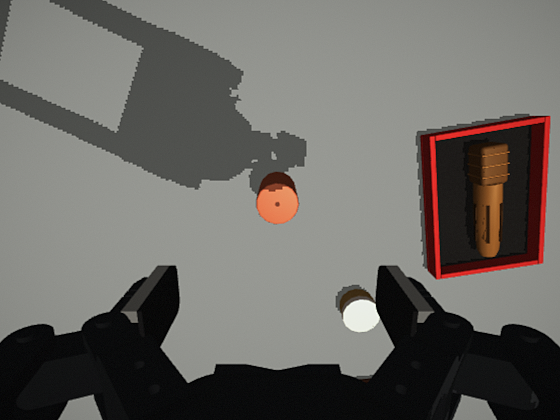

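```bash
python3 - <<'E'
from plant import monitor,viewer
from h import *
cm=viewer.camera_model('wrist');o=monitor.get_obs()
print(ground((277.5,204),cm['camera_matrix'],wristE(o,cm['T_tool_cam']),60))
E
```

```text
[ 441.69747313 -126.28731122   60.        ]
```

Request:
carry_out(
  series=[0,0.05,2.4,0,0,0,1,0,0,3,0,0,0,1,0,0,3,0,0,0,1,0,0,3,0,0,0,1,0,0,2.5,0,0,0,1,0,0,1.5,0,0,0,1,0,0,0.5,0,0,0,1,0,0,0,0,0,0,1,0,0,0,0,0,0,-1,0,0,0,0,0,0,-1,0,0,0,0,0,0,-1,0,0,0,0,0,0,-1,0,0,0,0,0,0,-1,0,0,0,0,0,0,-1,0,0,0,0,0,0,-1,0,0,0,0,0,0,-1,0,0,0,0,0,0,-1,0,0,0,0,0,0,-1],
  newtons=30,
)

```text
time: 35.85
position: [442.4, -126.4, 26.5]
orientation: [0.716, 0.698, 0.0, 0.001]
force: [-1.5, 0.8, 6.4]
finger_gap: 35.1
```

Request:
carry_out(
  series=[0,0,-0.5,0,0,0,-1,0,0,-1,0,0,0,-1,0,0,-2,0,0,0,-1,0,0,-2.5,0,0,0,-1,0,0,-2.5,0,0,0,-1,0,0,-2,0,0,0,-1,0,0,-1,0,0,0,-1,0,0,0,0,0,0,-1],
)

```text
time: 36.65
position: [442.8, -126.5, 142.4]
orientation: [0.717, 0.698, 0.001, 0.002]
force: [0.9, 0.7, -1.7]
finger_gap: 34.9
```

```bash
python3 - <<'E'
import pickle,numpy as np
o=pickle.load(open('out.pkl','rb'));t=o['yellow_tray'];print(o['yellow_tray'],o['yellow_tray_w'])
for s in(35,-35):print(t[0]-s*np.sin(t[2]),t[1]+s*np.cos(t[2]))
E
python3 plan.py 4 480,100,150,- 521.5,373.8,150,-
```

```text
[522.51794534 408.68478196   3.11208424] [522.51274866 410.18988281   3.09611673]
521.4853006902214 373.70001892390036
523.550589995289 443.6695450055194
t 36.65 p [ 442.8 -126.5  142.4] psi 88.47 tilt [ 0.18 -0.09] gap 34.9 F [ 0.9  0.7 -1.7] j [-0.45 -0.1   2.03  0.    1.2  -0.42]
->480,100,150,-: 6 rows of [ 3.79  0.52 -0.13] cm turn -0.00   total [22.75  3.11 -0.76] -0.0
->521.5,373.8,150,-: 7 rows of [ 3.93  0.49 -0.  ] cm turn -0.00   total [27.48  3.42 -0.  ] -0.0
```

Request:
carry_out(
  series=[0.8,0.1,0,0,0,0,-1,1.8,0.2,0,0,0,0,-1,2.8,0.3,0,0,0,0,-1,3.6,0.4,0,0,0,0,-1,3.6,0.4,0,0,0,0,-1,3.6,0.4,0,0,0,0,-1,3.6,0.4,0,0,0,0,-1,3.6,0.4,0,0,0,0,-1,3.6,0.4,0,0,0,0,-1,3.6,0.4,0,0,0,0,-1,3.6,0.4,0,0,0,0,-1,3.6,0.4,0,0,0,0,-1,3.6,0.4,0,0,0,0,-1,3.6,0.5,0,0,0,0,-1,3.6,0.5,0,0,0,0,-1,3,0.4,0,0,0,0,-1,2.4,0.3,0,0,0,0,-1,1.6,0.2,0,0,0,0,-1,1,0,0,0,0,0,-1,0.6,0,0,0,0,0,-1],
)

```text
time: 38.65
position: [520.8, 444.4, 138.7]
orientation: [0.716, 0.698, -0.001, -0.0]
force: [0.5, 0.1, -1.3]
finger_gap: 35.1
```

Request:
carry_out(
  series=[0,0,0,0,0,0,-1,0,0,0,0,0,0,-1],
)

```text
time: 38.85
position: [521.8, 443.4, 140.2]
orientation: [0.717, 0.697, -0.0, 0.0]
force: [-0.3, 0.5, -0.3]
finger_gap: 35.1
```

```bash
python3 wl.py w15 yellow_tray; python3 plan.py 4 523.6,444,32,88.1
```

```text
yellow_tray pred px [279. 247.] [(0.61, [236.0, 158.0, 85.0, 99.0])]
  fit [522.1 410.1   3.1] deg 178.19 cost 0.366 prior [522.5 408.7   3.1] 178.3
t 38.95 p [522.1 443.2 140.6] psi 88.42 tilt [-0.01 -0.01] gap 34.9 F [-0.6  0.4 -0.5] j [ 0.59  0.43  1.44 -0.    1.27  0.62]
->523.6,444,32,88.1: 3 rows of [0.03 0.05 3.62] cm turn 0.11   total [ 0.08  0.14 10.86] 0.3
```

View pics/w15.png

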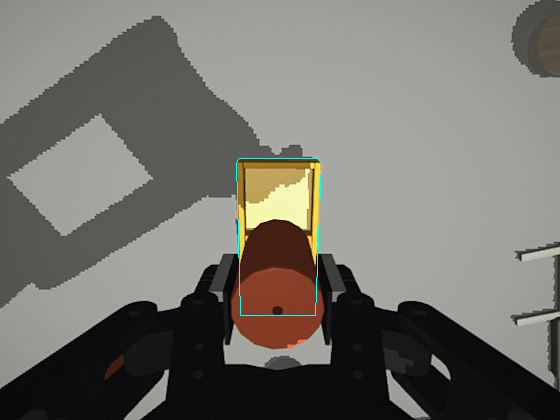

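Request:
carry_out(
  series=[0.08,0.13,1.5,0,0,0,-1,0,0,2.5,0,0,0,-1,0,0,2.5,0,0,0,-1,0,0,2,0,0,0,-1,0,0,1,0,0,0,-1,0,0,0.5,0,0,0,-1,0,0,0.2,0,0,0,-1,0,0,0,0,0,0,-1,0,0,0,0,0,0,-1],
)

```text
time: 39.85
position: [524.2, 445.3, 39.9]
orientation: [0.717, 0.698, 0.001, 0.0]
force: [0.5, 0.3, -0.9]
finger_gap: 35.3
```

```bash
python3 plan.py 4 523.6,444,32,88.1
```

```text
t 39.85 p [524.2 445.3  39.9] psi 88.47 tilt [0.1  0.07] gap 35.3 F [ 0.5  0.3 -0.9] j [ 0.59  0.55  1.48 -0.    1.11  0.62]
->523.6,444,32,88.1: 1 rows of [-0.13 -0.05  0.79] cm turn 0.37   total [-0.13 -0.05  0.79] 0.4
```

Request:
carry_out(
  series=[-0.05,0,0.3,0,0,0,-1,0,0,0.2,0,0,0,-1,0,0,0.1,0,0,0,-1,0,0,0.1,0,0,0,-1,0,0,0.05,0,0,0,-1,0,0,0,0,0,0,-1,0,0,0,0,0,0,-1],
)

```text
time: 40.55
position: [523.3, 444.3, 32.6]
orientation: [0.716, 0.698, -0.0, 0.0]
force: [-3.9, -3.3, 8.1]
finger_gap: 35.5
```

Contact with the floor. Release and rise, then look at the second plug.

Request:
carry_out(
  series=[0,0,0,0,0,0,0.1,0,0,0,0,0,0,0.1,0,0,0,0,0,0,0.3,0,0,0,0,0,0,0.6,0,0,0,0,0,0,0.8,0,0,0,0,0,0,0.8,0,0,0,0,0,0,0.8,0,0,-0.5,0,0,0,0.8,0,0,-1.5,0,0,0,0.8,0,0,-3,0,0,0,0.8,0,0,-3,0,0,0,0.8,0,0,-3,0,0,0,0.8,0,0,-3,0,0,0,1,0,0,-2,0,0,0,1,0,0,0,0,0,0,1],
)

```text
time: 42.05
position: [525.6, 445.8, 197.5]
orientation: [0.716, 0.698, 0.005, 0.001]
force: [-0.7, -0.4, 1.5]
finger_gap: 85.4
```

```bash
python3 wl.py w16 yellow_tray; python3 plan.py 4 369.5,275,190,-
```

```text
yellow_tray pred px [273. 228.] [(0.79, [239.0, 158.0, 69.0, 128.0])]
  fit [522.1 409.9   3.1] deg 178.14 cost 0.205 prior [522.5 408.7   3.1] 178.3
t 42.15 p [523.6 444.4 192. ] psi 88.47 tilt [0.08 0.05] gap 85.5 F [-0.6 -0.5 -0.7] j [ 0.59  0.39  1.39 -0.    1.36  0.62]
->369.5,275,190,-: 6 rows of [-2.89 -2.49  0.03] cm turn -0.00   total [-17.35 -14.95   0.2 ] -0.0
```

View pics/w16.png

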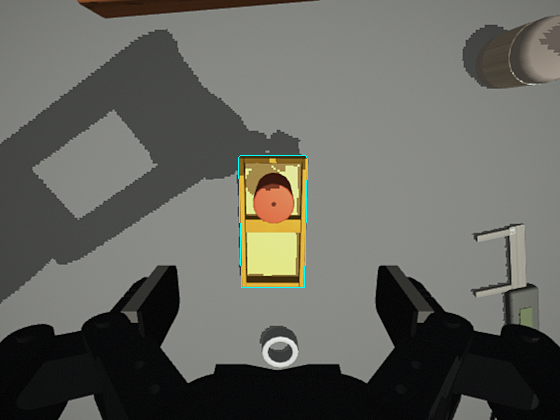

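Request:
carry_out(
  series=[-2.9,-2.5,0,0,0,0,1,-2.9,-2.5,0,0,0,0,1,-2.9,-2.5,0,0,0,0,1,-2.9,-2.5,0,0,0,0,1,-2.9,-2.5,0,0,0,0,1,-2.9,-2.5,0,0,0,0,1,0,0,0,0,0,0,1,0,0,0,0,0,0,1,0,0,0,0,0,0,1],
)

```text
time: 43.05
position: [369.0, 274.6, 190.7]
orientation: [0.717, 0.698, -0.0, -0.0]
force: [-0.1, -0.1, -0.3]
finger_gap: 85.3
```

```bash
python3 wl.py w17 plug_2; python3 plan.py 4 370,274.5,25,-
```

```text
plug_2 pred px [277. 191.] [(0.87, [259.0, 170.0, 38.0, 50.0])]
  fit [369.9 275.2  -0. ] deg -0.32 cost 0.058 prior [ 3.695e+02  2.757e+02 -2.000e-01] -9.5
t 43.15 p [369.3 274.8 190.9] psi 88.48 tilt [-0.02 -0.01] gap 85.8 F [ 0.  -0.2  0.2] j [ 0.47 -0.15  1.98  0.    1.31  0.49]
->370,274.5,25,-: 5 rows of [-0.01  0.02  3.32] cm turn -0.00   total [-0.03  0.08 16.59] -0.0
```

View pics/w17.png

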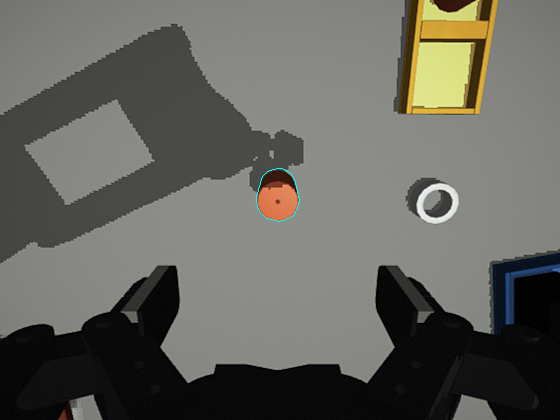

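Request:
carry_out(
  series=[0.02,0.06,2.6,0,0,0,1,0,0,3,0,0,0,1,0,0,3,0,0,0,1,0,0,3,0,0,0,1,0,0,3,0,0,0,1,0,0,1.5,0,0,0,1,0,0,0.5,0,0,0,1,0,0,0,0,0,0,1,0,0,0,0,0,0,-1,0,0,0,0,0,0,-1,0,0,0,0,0,0,-1,0,0,0,0,0,0,-1,0,0,0,0,0,0,-1,0,0,0,0,0,0,-1,0,0,0,0,0,0,-1,0,0,0,0,0,0,-1,0,0,0,0,0,0,-1,0,0,0,0,0,0,-1],
)

```text
time: 44.95
position: [370.1, 274.9, 26.1]
orientation: [0.717, 0.698, 0.001, 0.0]
force: [-1.7, -0.2, 5.2]
finger_gap: 35.1
```

Request:
carry_out(
  series=[0,0,-0.5,0,0,0,-1,0,0,-1,0,0,0,-1,0,0,-2,0,0,0,-1,0,0,-2.5,0,0,0,-1,0,0,-2.5,0,0,0,-1,0,0,-2,0,0,0,-1,0,0,-1,0,0,0,-1,0,0,0,0,0,0,-1],
)

```text
time: 45.75
position: [370.4, 275.0, 141.9]
orientation: [0.717, 0.698, 0.002, 0.001]
force: [0.3, -0.7, 0.1]
finger_gap: 35.5
```

```bash
python3 plan.py 3 521.2,374.5,140,-
```

```text
t 45.75 p [370.4 275.  141.9] psi 88.47 tilt [0.18 0.09] gap 35.5 F [ 0.3 -0.7  0.1] j [ 0.47 -0.1   2.03 -0.    1.2   0.49]
->521.2,374.5,140,-: 7 rows of [1.48 2.12 0.03] cm turn -0.00   total [10.35 14.81  0.19] -0.0
```

Request:
carry_out(
  series=[0.6,0.8,0,0,0,0,-1,1.3,1.8,0,0,0,0,-1,1.6,2.3,0,0,0,0,-1,1.6,2.3,0,0,0,0,-1,1.6,2.3,0,0,0,0,-1,1.6,2.3,0,0,0,0,-1,1.2,1.8,0,0,0,0,-1,0.6,0.8,0,0,0,0,-1,0.25,0.4,0,0,0,0,-1,0,0,0,0,0,0,-1,0,0,0,0,0,0,-1],
)

```text
time: 46.85
position: [519.2, 373.6, 139.5]
orientation: [0.716, 0.698, -0.001, -0.0]
force: [-0.3, 0.5, -0.7]
finger_gap: 35.5
```

```bash
python3 wl.py w18 yellow_tray; python3 plan.py 4 521.2,374.5,32,88.1
```

```text
yellow_tray pred px [280. 162.] []
t 46.95 p [519.4 373.7 140.1] psi 88.47 tilt [-0.02 -0.01] gap 35.2 F [-0.5 -0.4 -1.7] j [ 0.5   0.33  1.57 -0.    1.24  0.53]
->521.2,374.5,32,88.1: 3 rows of [0.03 0.06 3.6 ] cm turn 0.12   total [ 0.09  0.18 10.81] 0.4
```

View pics/w18.png

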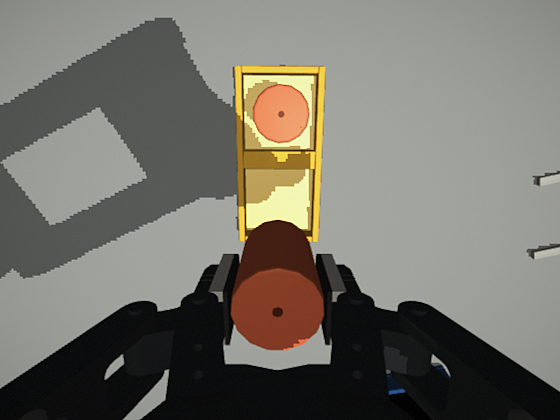

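Request:
carry_out(
  series=[0.09,0.15,1.5,0,0,0,-1,0,0,2.5,0,0,0,-1,0,0,2.5,0,0,0,-1,0,0,2,0,0,0,-1,0,0,1,0,0,0,-1,0,0,0.5,0,0,0,-1,0,0,0.2,0,0,0,-1,0,0,0,0,0,0,-1,0,0,0,0,0,0,-1],
)

```text
time: 47.85
position: [522.4, 375.3, 39.3]
orientation: [0.717, 0.698, 0.001, 0.0]
force: [-0.5, 0.1, -1.8]
finger_gap: 35.2
```

Request:
carry_out(
  series=[0,0,0.2,0,0,0,-1,0,0,0.1,0,0,0,-1,0,0,0.1,0,0,0,-1,0,0,0.05,0,0,0,-1,0,0,0.05,0,0,0,-1,0,0,0,0,0,0,-1,0,0,0,0,0,0,-1],
)

```text
time: 48.55
position: [521.6, 374.9, 33.1]
orientation: [0.717, 0.698, -0.0, 0.0]
force: [-0.5, -0.0, -1.3]
finger_gap: 35.4
```

Request:
carry_out(
  series=[0,0,0.05,0,0,0,-1,0,0,0.05,0,0,0,-1,0,0,0,0,0,0,-1],
)

```text
time: 48.85
position: [521.6, 374.9, 32.2]
orientation: [0.717, 0.698, 0.0, 0.0]
force: [-0.5, 0.2, -0.8]
finger_gap: 35.1
```

Request:
carry_out(
  series=[0,0,0.05,0,0,0,-1,0,0,0,0,0,0,-1,0,0,0,0,0,0,-1],
)

```text
time: 49.15
position: [521.7, 375.0, 32.2]
orientation: [0.716, 0.698, 0.0, 0.0]
force: [-2.7, -2.0, 4.9]
finger_gap: 35.4
```

Request:
carry_out(
  series=[0,0,0,0,0,0,0.1,0,0,0,0,0,0,0.1,0,0,0,0,0,0,0.3,0,0,0,0,0,0,0.6,0,0,0,0,0,0,0.8,0,0,0,0,0,0,0.8,0,0,0,0,0,0,0.8,0,0,-0.5,0,0,0,0.8,0,0,-1.5,0,0,0,0.8,0,0,-3,0,0,0,0.8,0,0,-3,0,0,0,0.8,0,0,-3,0,0,0,0.8,0,0,-3,0,0,0,1,0,0,-3,0,0,0,1,0,0,0,0,0,0,1,0,0,0,0,0,0,1],
)

```text
time: 50.75
position: [522.3, 375.3, 203.9]
orientation: [0.717, 0.698, 0.002, 0.0]
force: [-0.2, -0.6, -0.9]
finger_gap: 85.2
```

```bash
python3 plan.py; python3 - <<'E'
from plant import viewer
import cv2
for n in('wrist','scene','side'): cv2.imwrite(f'pics/{n}_end.png',viewer.camera(n)[:,:,::-1])
E
```

```text
t 50.75 p [522.3 375.3 203.9] psi 88.47 tilt [0.18 0.09] gap 85.2 F [-0.2 -0.6 -0.9] j [ 0.5   0.28  1.51 -0.    1.35  0.53]
```

View pics/wrist_end.png

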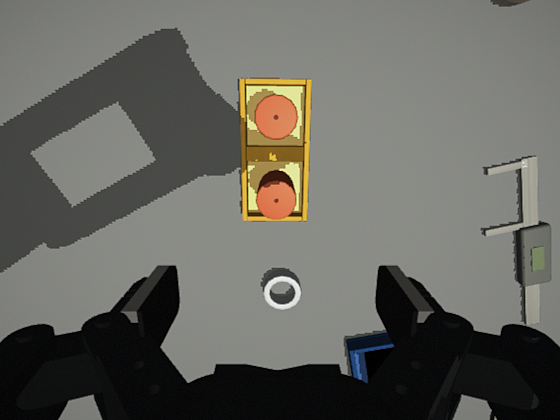

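View pics/scene_end.png

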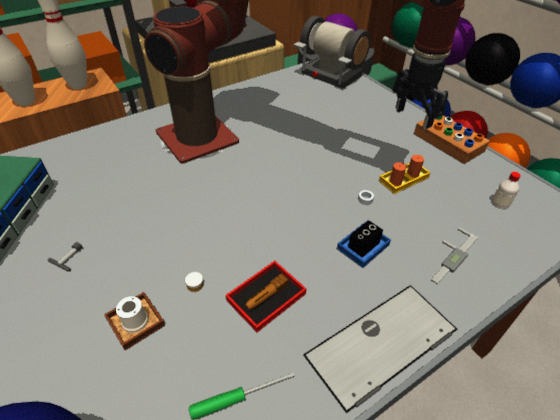

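View pics/side_end.png

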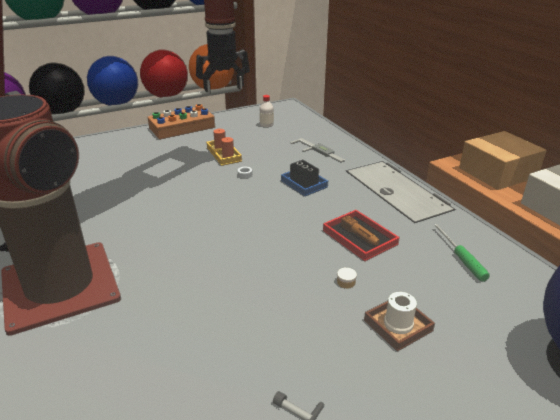

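All five pieces are in their trays: the mould at scene px (130,313), reamer (265,292), jig (367,237) and plugs (398,174) and (416,166). The bystanders haven't moved.

```bash
python3 -c "
from plant import job_done
print(job_done())"
```

```text
the job is handed in; nothing more can be done
None
```

The job is done and handed in at about 51 s of the 120 s. In the order asked, I put the mould in the cork tray, the jig block lengthwise in the blue tray, the reamer lengthwise in the red tray, and one plug in each bay of the yellow tray.

- **Handling:** I lowered each piece until the force reading showed it touching the tray floor, let go, and lifted clear. The mould stayed upright throughout. The highest force I read at the end of a move was about 8 N.
- **Last checks:** The final wrist, scene and side pictures show all five pieces inside their trays, upright or lengthwise as asked. The tape and tin were not moved, and the gripper was open about 200 mm above the counter, touching nothing.
- **Detector misses:** The networks found only one plug in each overview picture and missed the other even from directly above, so I located that one by its colour and the dot on its top. Once, the reamer came first in the answer for the yellow tray, and I discarded that. The tray was also not found in a few wrist views where pieces hid part of it, so I used the earlier fits there.

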